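# Rack the tray and turn the lock collar to its mark

### The job

Slide the loose sheet-metal tray onto the middle of the three rail pairs of the small grey rack, handle outwards, until it is fully home against the rear stop. Then turn the lock collar on top of the rack clockwise (seen from above) until its pointer stands at the raised locked mark and its keeper pin hangs in front of the tray. Leave the bottle, the tub and the beaker standing where they are.

Things in the scene. Friction and masses are not known exactly. Their poses are not given: they have to be found in the camera images.
- tray: Loose flat aluminium tray, 146 mm long (its x), 114 mm wide, sheet 4 mm thick, 0.18 kg, flat on the bench at the right. Origin: centre of the sheet's underside. x points from the handle end to the plain end that enters the rack first (x = +73 mm, corners cut 12 mm; those of the handle end 25 mm). Lips 3 mm high on the long sides.
- tray_handle (a point): Point in the tray's handle, 45 mm above the tray's underside, at tray x = -65 mm, y = 0. The handle is an upright steel plate standing across the sheet's end: 12 mm thick along the tray's x, 40 mm wide along its y, its top 64 mm above the tray's underside. Same axes as the tray.
- rack: Small grey rack fixed to the bench. Origin: centre of its underside. x points from the open front to the rear stop, z up. Cheeks from x = -50 to +60 mm, y = +-62 (inside) to +-70 mm. Three pairs of ledge rails, 14 mm wide, 3 mm thick, from x = -50 mm, tops at z = 22, 46 and 70 mm. Rear stop face at x = +54 mm. Deck on top at z = 92 to 97 mm, with a hub cap (radius 33 mm, top z = 114 mm).
- rack_home (a point): Where the tray's origin lies when fully home on the middle rail pair: rack x = -19 mm, y = 0 (side play +-5 mm), z = 46 mm, axes as the rack's. The gap above the middle rails is 21 mm high. The tray then stands 42 mm out of the front, handle outside.
- collar (a joint): Angle (rad) of the lock collar about the rack's z axis (rack x = y = 0). 0 = locked; positive = anticlockwise from above; range -0.3 to 2.8, starts open at 0.9 to 2.3. No stop or detent at the mark; dry friction (0.15 N m) keeps it where it is left. Aluminium ring, outer radius 50 mm, rack z = 99 to 109 mm, with a keeper arm, three upright lugs and a pointer.
- lug_a (a point): Centre of the top of a lug: round steel pin, 14 mm in diameter, 24 mm high (rack z = 109 to 133 mm), 42 mm from the collar's axis, 60 degrees anticlockwise from the keeper arm. Turns with the collar.
- lug_b (a point): The same for the lug opposite the keeper arm.
- lug_c (a point): The same for the lug 60 degrees clockwise from the keeper arm.
- keeper (a point): Outer end of the keeper arm, 106 mm from the collar's axis; from it a steel pin 10 mm thick hangs to rack z = 36 mm. When locked it stands at rack x = -103 mm, y = -26 mm, just in front of the tray's edge, beside the handle. While open it stands clear to the rack's -y side or rear.
- pointer (a point): Tip of the pointer on the collar, 60 mm from the axis.
- lock_mark (a point): Raised locked mark: a 20 mm long radial steel rib on the deck, at the rack's +x +y corner, centre 72 mm from the axis. Locked when the pointer points straight at it.
- lube_bottle: Loose green bottle, 42 mm across, 123 mm high, standing in the left of the bench; origin centre of its underside. Bystander.
- grease_tub: Loose blue tub with lid, 72 mm across, 62 mm high, near the front edge; origin centre of its underside. Bystander.
- beaker: Loose clear measuring beaker, 100 x 132 mm with its handle, 114 mm high, at the right behind the tray; origin centre of its underside. Bystander.

How it is judged:
On the way, in this order (a step that is already met when the one before it is completed fails the run):
1. the tray lies on the middle rails, fully home (x of tray in the frame of rack between -0.026 and -0.01 m and y of tray in the frame of rack between -0.01 and 0.01 m and z of tray in the frame of rack between 0.041 and 0.051 m and angle between tray's own z axis and vertical below 0.06 rad and angle between the x axis of tray and the x axis of rack, either way round below 0.12 rad and x of tray_handle in the frame of rack below -0.05 m), for 0.2 s.
2. the collar is turned to its locked mark with the tray home (all of step 1 and value of joint collar between -0.12 and 0.12 rad), for 0.2 s.
At the end, for the whole second after the job is handed in: The tray lies flat on the middle rail pair, handle outwards, within 7 mm of the rear stop; the collar stands within 0.12 rad (7 degrees) of its locked mark; all is released and at rest (all of step 2 and linear speed of tray below 0.02 m/s and velocity of joint collar between -0.1 and 0.1 rad/s); the robot touches nothing.
It fails at once if the green bottle is shifted more than 30 mm or tipped (distance of lube_bottle from where it was at the start of the episode above 0.03 m or angle between lube_bottle's own z axis and vertical above 0.5 rad).
It fails at once if the blue tub is shifted more than 30 mm or tipped (distance of grease_tub from where it was at the start of the episode above 0.03 m or angle between grease_tub's own z axis and vertical above 0.5 rad).
It fails at once if the measuring beaker is shifted more than 30 mm or tipped (distance of beaker from where it was at the start of the episode above 0.03 m or angle between beaker's own z axis and vertical above 0.5 rad).
It also fails if it takes over 59 s, if anything falls off the work surface, if the arm or the gripper's body presses on something with over 40 N, if the wrist force passes 120 N, or if a joint passes its speed limit or range.

### The arm

A 7-joint arm with a two-finger parallel gripper is mounted at the origin on a cart in front of the work surface, level with it; the furniture and walls round the work are solid. World frame = base frame: x ahead of the robot, y to its left, z up, the work surface at z = 0. Lengths are in m, angles in rad, forces in N, time in s.
With the tool pointing down it reaches from about 0.4 to 0.85 m from the base axis. Payload 10.4 kg.
Tool frame: the origin (TCP) lies at the very end of the fingers, on their centre line; the grasp point (between the pads) lies 19 mm behind it; z points along the fingers, y is the direction in which the jaws open and shut (so a half turn about z gives the same grasp; the last joint's range is limited). The gripper opens to 87 mm and grips with 3 to 60 N. Pads are 19 mm wide; open, the fingers measure 117 mm over their backs; the gripper's body (75 mm by 190 mm) begins 51 mm behind the grasp point.
Start: joints at [-0.023, 0.332, -0.065, 1.46, 0.022, 1.35, -0.088], TCP at [0.625, 0, 0.223] pointing down, gripper open.
Joint ranges: [-2.6, 2.6], [-0.5, 2.12], [-1.47, 1.34], [0.16, 2.42], [-1.27, 4.41], [0.06, 2.06], [-2.6, 2.6]. Speed limits (rad/s): [2.22, 2.22, 2.79, 2.79, 3.14, 3.14, 3.14].

### API

Orientations are given as a unit quaternion [x, y, z, w].
In Python, from bench import read_state, camera, close_job, recognise, masks_of gives the robot as it stands.
- The arm moves only by the tool play_rows, never from a script. Its argument "moves" is a list of rows, each a list of 3 entries, a list of its own where there are three numbers: the shift along the tool's x, y, z in cm, then the turn, a rotation vector about the tool's x, y, z in rad, then the finger opening in cm, from 0 to 8.7. In form: [[[dx, dy, dz], [ax, ay, az], jaw], ...]. A call has 1 to 8 rows; each row is the pose to reach, as a shift and turn from the pose commanded when the call began, along the tool's axes at that moment; what a row does not reach only later rows make up. A row lasts 1/8 s, in which the tool goes at most 62.5 mm and 10.7 degrees, less where a joint would pass 70% of its speed; a pose out of reach is approached as far as the arm can. A call with a gripper value outside its range is refused whole. The fingers move at their own pace and stop on an object; "grip_force" is the grip in N (left out, the last holds). Time passes only in rows, so rows that repeat a pose let the fingers close. It gives the time, the measured TCP pose, the force and the opening at its end, in the units of the state.
- read_state(): the state, without advancing time (a new reading comes with each control period).
- camera(name): name is "scene" or "side" or "wrist"; returns a dict with "frame" (420x560x3 uint8, red, green, blue), "intrinsics" (3x3 intrinsics, pixels), "k1" (the pictures are not rectified: a ray, as slopes to the right and down, at radius r is drawn at 1 + k1 r^2 times it, then the intrinsics apply), "camera_from_world" (4x4, takes a point from world to camera coordinates). Camera axes: x right, y down, z forward; pixel columns grow to the right and rows downward; lengths in m; the calibration is good to about 2 mm. A picture is of the moment at which its call begins. There is no depth.
- close_job(): hands the job in, once; it reports no verdict.
Trained networks look in a picture, given as the dict that the camera call returned (one of the last four; its "shot" number tells which), for a name from the list of things; names that differ only in an ending like _2 or _b are one class to them, and where a whole thing is asked for, a point or a joint stands for the part that bears it (a point fixed in the world has none). Each returns a list of dicts, best first, with "conf" (0 to 1); they miss things now and then, are a little off and sometimes report something else, mostly with a low value. They report only what shows in the picture. A call takes as long as a camera call.
- recognise(picture, query): "at" ([column, row] in pixels, amid what is visible of it).
- masks_of(picture, query): "region" (420x560 bool, what is visible of it) and "at" ([column, row] in pixels, amid what is visible of it).
The state is a dict: "time": time; "joint_positions": joint angles; "joint_vel": joint speeds; "joint_torque": joint torques, N m; "ee_pos": TCP position; "eef_rot": TCP orientation; "ft_force": force on the tool from outside, world axes, zero at the start; "torque": the same for the moment, N m; "width": finger opening in m.
Only numpy, scipy, OpenCV 4.12 (cv2) and the standard library are available. Lean on these libraries where they do the work, as an engineer would, in place of code of your own. Each camera call takes 0.05 s, during which the arm holds its last target.

## Working session

There is one attempt and no reset: what is moved stays moved. The work goes in short steps, Python scripts to look and compute and a tool call to move; the robot and the scene stay as the last step left them, time stands still between calls to the robot, and variables do not carry over. Pictures are saved under pics/ and viewed, and the job is handed in when it is done.

Besides the shell and the picture viewer there is one more tool, called after "Call:" in YAML: its name, and indented under it one key for each argument. play_rows: Moves the arm, as the interface text tells. Its arguments: {"type":"object","properties":{"moves":{"type":"array","items":{"type":"array"}},"grip_force":{"type":"number"}},"required":["moves"]}

```bash
mkdir -p pics; ls; python3 - <<'E'
from bench import *
import cv2,numpy as np
s=read_state();print({k:np.round(v,4).tolist() for k,v in s.items()})
for n in("scene","side","wrist"):
    c=camera(n);cv2.imwrite(f"pics/{n}0.png",c["frame"][:,:,::-1]);print(n,c["intrinsics"].tolist(),c["k1"],np.round(c["camera_from_world"],4).tolist())
E
```

```text
pics
{'time': 0.0, 'joint_positions': [-0.0226, 0.3329, -0.0647, 1.4609, 0.0216, 1.3499, -0.0885], 'joint_vel': [0.0013, -0.0, -0.0003, -0.0019, 0.0014, 0.0005, 0.0007], 'joint_torque': [-0.0001, -62.3246, 0.0244, -38.9891, -0.0614, 0.0398, 0.0002], 'ee_pos': [0.6246, 0.0, 0.2217], 'eef_rot': [0.7071, 0.7071, -0.0005, -0.0005], 'ft_force': [-0.4704, -0.3645, -0.7138], 'torque': [-0.0453, 0.0689, -0.0486], 'width': 0.0869}
scene [[441.8341646100099, 0.0, 282.86592658783695], [0.0, 441.8341646100099, 210.56363516472686], [0.0, 0.0, 1.0]] 0.008504886677938367 [[-0.4326, -0.9015, 0.0157, 0.2405], [-0.5885, 0.2691, -0.7624, 0.3587], [0.6831, -0.339, -0.6469, 1.1676], [0.0, 0.0, 0.0, 1.0]]
side [[454.78058980768117, 0.0, 272.7768675215876], [0.0, 454.78058980768117, 204.77679409738522], [0.0, 0.0, 1.0]] -0.0558851862565509 [[-0.9684, -0.2491, -0.0093, 0.497], [-0.1208, 0.5016, -0.8566, 0.1422], [0.218, -0.8285, -0.5159, 1.4241], [0.0, 0.0, 0.0, 1.0]]
wrist [[341.31440219167195, 0.0, 278.03987048480036], [0.0, 341.31440219167195, 208.35019695209155], [0.0, 0.0, 1.0]] -0.039037384791047985 [[1.0, -0.0009, -0.0011, -0.6244], [-0.0006, -0.9686, 0.2487, -0.0285], [-0.0013, -0.2487, -0.9686, 0.3887], [0.0, 0.0, 0.0, 1.0]]
```

View pics/scene0.png

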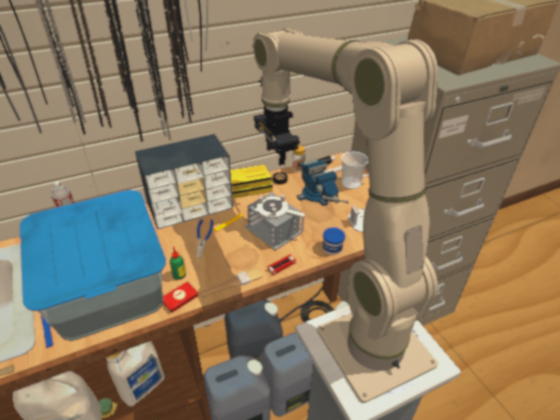

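View pics/side0.png

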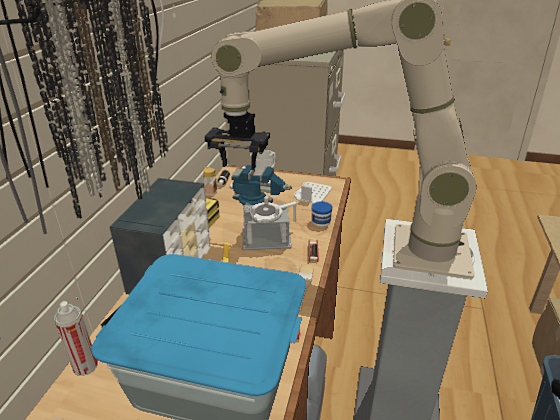

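View pics/wrist0.png

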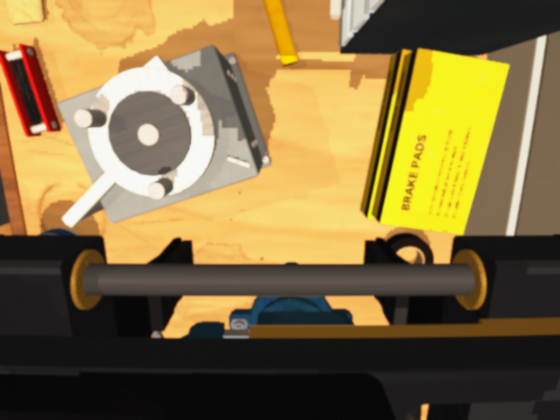

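```bash
cat > h.py <<'E'
from bench import *
import cv2,numpy as np
from scipy.spatial.transform import Rotation as R
from scipy.optimize import least_squares
def proj(c,P):
    P=np.atleast_2d(P);T=c["camera_from_world"];q=P@T[:3,:3].T+T[:3,3]
    s=q[:,:2]/q[:,2:];s=s*(1+c["k1"]*(s**2).sum(1,keepdims=True))
    K=c["intrinsics"];return s*[K[0,0],K[1,1]]+K[:2,2]
def onz(c,uv,z):
    uv=np.atleast_2d(uv).astype(float);K=c["intrinsics"];d=(uv-K[:2,2])/[K[0,0],K[1,1]]
    s=d.copy()
    for _ in range(20): s=d/(1+c["k1"]*(s**2).sum(1,keepdims=True))
    T=c["camera_from_world"];Rm=T[:3,:3];o=-Rm.T@T[:3,3]
    r=np.c_[s,np.ones(len(s))]@Rm
    return o+r*((z-o[2])/r[:,2])[:,None]
def save(c,name,crop=None,k=1,pts=()):
    f=c["frame"][:,:,::-1].copy()
    x0,y0,x1,y1=crop or (0,0,560,420)
    f=cv2.resize(f[y0:y1,x0:x1],None,fx=k,fy=k,interpolation=cv2.INTER_CUBIC)
    for p in pts: cv2.circle(f,(int((p[0]-x0+.5)*k),int((p[1]-y0+.5)*k)),2,(255,0,255),-1)
    cv2.imwrite(f"pics/{name}.png",f)
E
python3 - <<'E'
from h import *
c={n:camera(n) for n in("scene","side","wrist")}
save(c["scene"],"sc1",(220,130,390,260),4.5);save(c["side"],"si1",(190,140,360,270),4.5)
save(c["wrist"],"wr1",(0,20,280,230),2.8)
for n in c:
  for q in("tray","tray_handle","rack","collar","keeper","pointer","lug_a","lock_mark","lube_bottle","grease_tub","beaker"):
    r=recognise(c[n],q);print(n,q,[(np.round(a["at"]).tolist(),round(a["conf"],2)) for a in r[:4]])
E
```

```text
scene tray [([353.0, 215.0], 0.84)]
scene tray_handle [([356.0, 215.0], 0.58)]
scene rack [([274.0, 218.0], 0.8)]
scene collar [([276.0, 211.0], 0.65)]
scene keeper [([276.0, 211.0], 0.88)]
scene pointer [([275.0, 214.0], 0.76)]
scene lug_a [([275.0, 213.0], 0.59)]
scene lock_mark [([272.0, 222.0], 0.58), ([356.0, 217.0], 0.4)]
scene lube_bottle [([354.0, 215.0], 0.63), ([175.0, 265.0], 0.59), ([275.0, 212.0], 0.16)]
scene grease_tub [([332.0, 238.0], 0.92)]
scene beaker [([355.0, 169.0], 0.57)]
side tray [([312.0, 193.0], 0.64)]
side tray_handle []
side rack [([262.0, 226.0], 0.87)]
side collar [([272.0, 209.0], 0.83)]
side keeper [([273.0, 213.0], 0.86)]
side pointer [([268.0, 215.0], 0.8)]
side lug_a [([269.0, 215.0], 0.56)]
side lock_mark []
side lube_bottle [([270.0, 212.0], 0.72)]
side grease_tub [([322.0, 214.0], 0.88), ([265.0, 226.0], 0.66), ([267.0, 162.0], 0.65), ([270.0, 214.0], 0.53)]
side beaker []
wrist tray []
wrist tray_handle [([117.0, 151.0], 0.71)]
wrist rack []
wrist collar [([114.0, 148.0], 0.64), ([163.0, 132.0], 0.37)]
wrist keeper [([118.0, 156.0], 0.8)]
wrist pointer [([116.0, 156.0], 0.79)]
wrist lug_a [([116.0, 151.0], 0.79)]
wrist lock_mark [([166.0, 134.0], 0.61)]
wrist lube_bottle [([58.0, 232.0], 0.52)]
wrist grease_tub [([59.0, 232.0], 0.65)]
wrist beaker []
```

View pics/sc1.png

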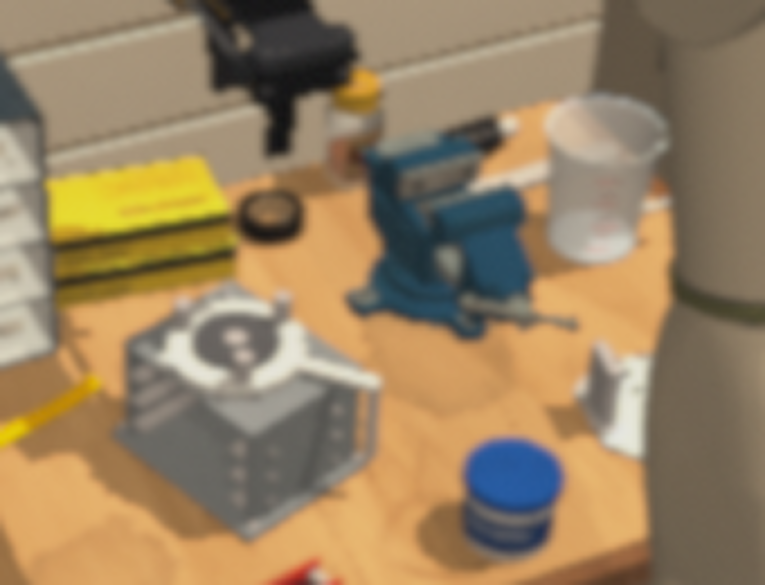

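View pics/si1.png

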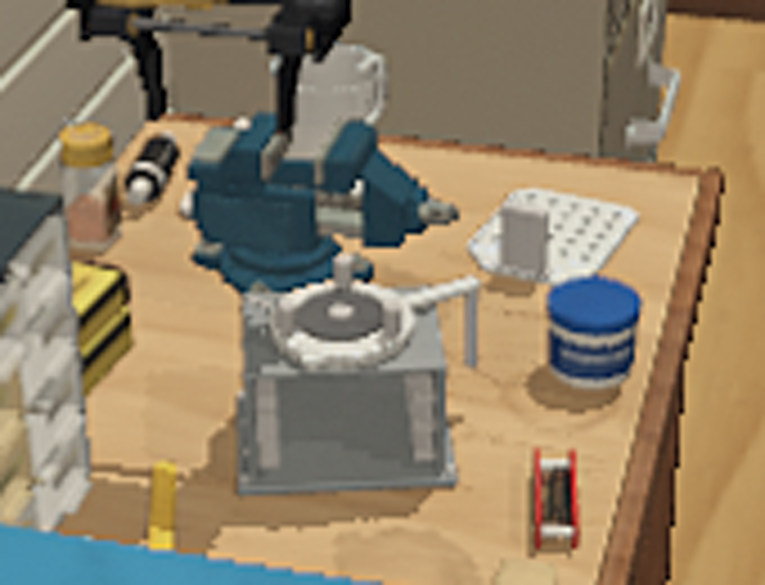

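View pics/wr1.png

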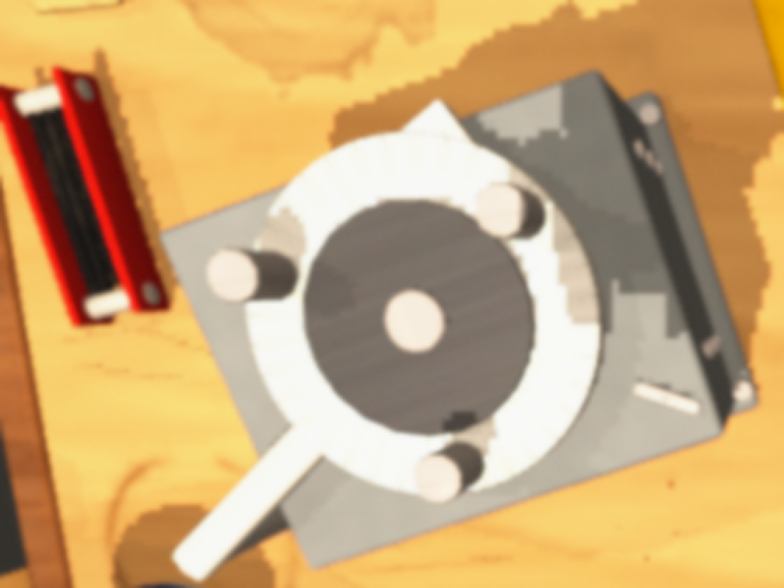

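```bash
python3 - <<'E'
from h import *
c={n:camera(n) for n in("scene","side","wrist")}
w=c["wrist"];f=lambda x,y:(x/2.8-.5,y/2.8+19.5)
dk=onz(w,[f(160,235),f(595,70),f(725,435),f(315,568)],.097);print("deck",dk.round(4).tolist(),np.linalg.norm(dk-np.roll(dk,1,0),axis=1))
print("mark",onz(w,[f(637,388),f(697,407)],.098).round(4).tolist())
print("hub",onz(w,[f(415,320)],.118).round(4))
print("lugs",onz(w,[f(232,275),f(502,210),f(437,480)],.133).round(4).tolist(),"keep",onz(w,[f(190,570)],.105).round(4), "pt",onz(w,[f(437,100)],.104).round(4))
g=lambda x,y:(x/4.5+190-.5,y/4.5+140-.5)
s=c["side"]
for n,p,z in[("hand top L",(503,207),.064),("hand top R",(548,210),.064),("hand botL",(503,268),.004),("hand botR",(545,278),.004),("tray far R",(637,213),.004),("tray far L",(520,190),.004),("tray left",(470,240),.004),("tubtop",(595,300),.062),("tubbot",(592,370),0),("beakertop",(345,65),.114),("vise near base",(240,290),0),("vise tip",(455,212),.09),("vise jaw",(345,135),.13)]:
  print(n,onz(s,[g(*p)],z).round(3))
g=lambda x,y:(x/4.5+220-.5,y/4.5+130-.5)
s=c["scene"]
for n,p,z in[("hand top",(600,345),.064),("tray edge near",(640,455),0),("tray L",(580,390),0),("tubtop",(512,470),.062),("beakertop",(607,120),.114),("beaker bot",(590,240),0),("vise tip",(575,323),.03),("vise base R",(470,330),0),("vise base L",(355,300),0)]:
  print(n,onz(s,[g(*p)],z).round(3))
print(onz(s,[(177,278)],0))
# cabinet
for uv in[(138,150),(152,222),(232,200),(160,222)]: print("cab",onz(s,[uv],0).round(3))
E
```

```text
deck [[0.4437, 0.0839, 0.097], [0.5737, 0.1269, 0.097], [0.6085, 0.0243, 0.097], [0.4781, -0.0177, 0.097]] [0.10727603 0.13691098 0.10834098 0.13691134]
mark [[0.5825, 0.0386, 0.098], [0.6003, 0.0329, 0.098]]
hub [[0.5252 0.0595 0.118 ]]
lugs [[0.4841, 0.0718, 0.133], [0.5553, 0.087, 0.133], [0.5329, 0.0179, 0.133]] keep [[ 0.4426 -0.0159  0.105 ]] pt [[0.5311 0.1182 0.104 ]]
hand top L [[ 0.458 -0.204  0.064]]
hand top R [[ 0.421 -0.208  0.064]]
hand botL [[ 0.457 -0.209  0.004]]
hand botR [[ 0.421 -0.201  0.004]]
tray far R [[ 0.363 -0.329  0.004]]
tray far L [[ 0.47  -0.347  0.004]]
tray left [[ 0.494 -0.249  0.004]]
tubtop [[ 0.362 -0.081  0.062]]
tubbot [[ 0.362 -0.08   0.   ]]
beakertop [[ 0.625 -0.335  0.114]]
vise near base [[ 0.661 -0.13   0.   ]]
vise tip [[ 0.484 -0.141  0.09 ]]
vise jaw [[ 0.581 -0.173  0.13 ]]
hand top [[ 0.454 -0.215  0.064]]
tray edge near [[ 0.392 -0.22   0.   ]]
tray L [[ 0.476 -0.219  0.   ]]
tubtop [[ 0.364 -0.085  0.062]]
beakertop [[ 0.652 -0.341  0.114]]
beaker bot [[ 0.641 -0.333  0.   ]]
vise tip [[ 0.519 -0.238  0.03 ]]
vise base R [[ 0.577 -0.177  0.   ]]
vise base L [[ 0.651 -0.11   0.   ]]
[[0.44895916 0.40631608 0.        ]]
cab [[1.212 0.365 0.   ]]
cab [[0.733 0.416 0.   ]]
cab [[0.732 0.123 0.   ]]
cab [[0.721 0.392 0.   ]]
```

Call:
play_rows:
  moves:
    - [[-4, -2, -5], [0, 0, 0], 8.7]
    - [[-9, -5, -8], [0, 0, 0], 8.7]
    - [[-15, -8, -8], [0, 0, 0], 8.7]
    - [[-21, -10, -8], [0, 0, 0], 8.7]
    - [[-27, -13, -8], [0, 0, 0], 8.7]
    - [[-33, -15, -8], [0, 0, 0], 8.7]
    - [[-38, -16.5, -8], [0, 0, 0], 8.7]
    - [[-38, -16.5, -8], [0, 0, 0], 8.7]

```text
time: 3.1
ee_pos: [0.4567, -0.385, 0.3024]
eef_rot: [0.71, 0.704, -0.001, 0.0]
ft_force: [-0.8, 0.4, -0.2]
width: 0.0874
```

```bash
python3 - <<'E'
from h import *
s=read_state();print({k:np.round(s[k],4).tolist() for k in("time","joint_positions","ee_pos","eef_rot")})
w=camera("wrist");save(w,"w2",k=1.4)
E
```

```text
{'time': 3.1, 'joint_positions': [0.4547, 0.239, 0.2066, 1.4203, -0.0466, 1.4872, 0.6517], 'ee_pos': [0.4567, -0.385, 0.3024], 'eef_rot': [0.7098, 0.7044, -0.0011, 0.0002]}
```

View pics/w2.png

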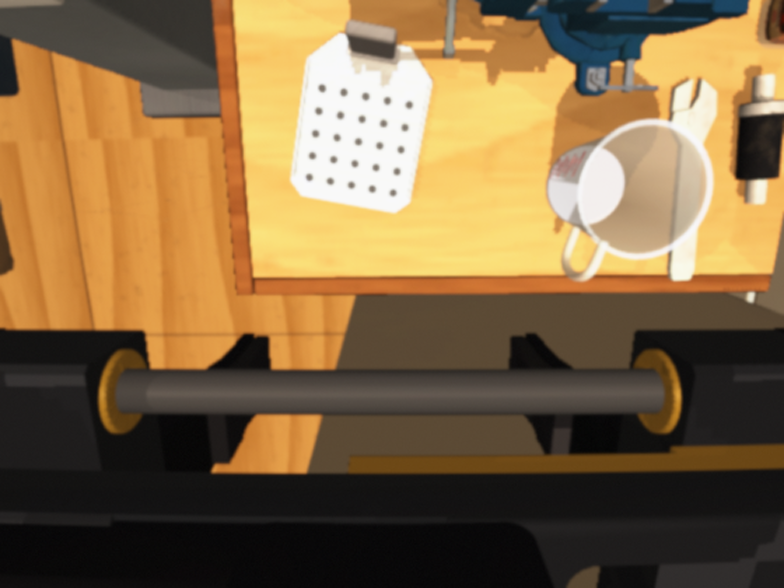

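```bash
python3 - <<'E'
from h import *
w=camera("wrist");save(w,"w3",(195,0,335,165),4)
import pickle;pickle.dump(w,open("w3.pkl","wb"))
E
```

```text
(no output)
```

View pics/w3.png

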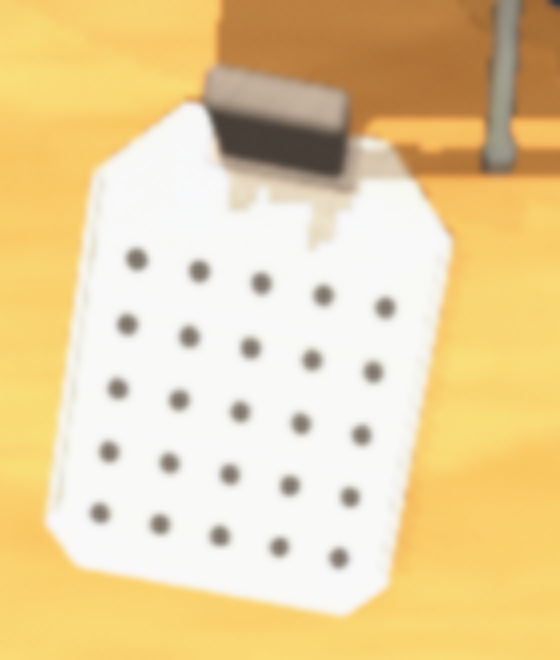

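```bash
python3 - <<'E'
from h import *
import pickle;w=pickle.load(open("w3.pkl","rb"))
f=lambda p:np.array(p)/4+[194.5,-.5]
obs=f([(190,100),(93,172),(385,142),(452,238),(47,525),(82,567),(345,615),(388,585),(210,66),(350,91),(345,133),(206,106)])
m=np.array([(-73,-32,4),(-48,-57,7),(-73,32,4),(-48,57,7),(61,-57,7),(73,-45,4),(73,45,4),(61,57,7),(-71,-20,64),(-71,20,64),(-59,20,64),(-59,-20,64)])/1e3
def P(v):
    c,s=np.cos(v[2]),np.sin(v[2]);return m@np.array([[c,s,0],[-s,c,0],[0,0,1]])+[v[0],v[1],0]
r=least_squares(lambda v:(proj(w,P(v))-obs).ravel(),[.44,-.27,-1.5])
print(r.x,np.degrees(r.x[2]));print((proj(w,P(r.x))-obs).round(1).tolist())
a=r.x[2];print("handle",r.x[:2]-.065*np.array([np.cos(a),np.sin(a)]))
b=f([(500,165),(508,5)])
for z in(.03,.06,.09,.12):print("bar",z,onz(w,b,z).round(3).tolist())
s=camera("side");print(camera)
save(s,"s2",(190,140,360,270),4.5)
E
```

```text
[ 0.43153749 -0.27677164 -1.75591655] -100.60660745415785
[[-0.8, 0.9], [0.1, -0.1], [1.4, 0.2], [0.6, 0.7], [0.0, -0.1], [-0.5, 0.0], [0.5, 0.1], [0.3, 0.5], [-0.9, -1.7], [1.0, -0.8], [0.2, 0.6], [-1.7, 0.3]]
handle [ 0.4435017  -0.21288222]
bar 0.03 [[0.508, -0.223, 0.03], [0.509, -0.18, 0.03]]
bar 0.06 [[0.504, -0.229, 0.06], [0.506, -0.189, 0.06]]
bar 0.09 [[0.501, -0.236, 0.09], [0.502, -0.199, 0.09]]
bar 0.12 [[0.497, -0.242, 0.12], [0.499, -0.208, 0.12]]
<function make.<locals>.drawn_camera at 0x7f83e42fc2c0>
```

View pics/s2.png

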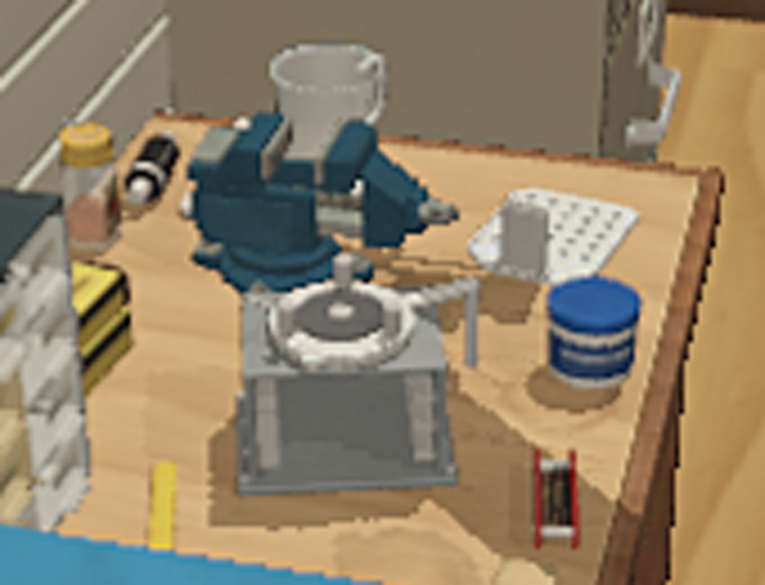

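Call:
play_rows:
  moves:
    - [[3, 0, 0], [0, 0, 0.18], 8.7]
    - [[6, 0, 1], [0, 0, 0.36], 8.7]
    - [[9, 0, 2], [0, 0, 0.54], 8.7]
    - [[12, -0.5, 3], [0, 0, 0.72], 8.7]
    - [[15, -1, 4], [0, 0, 0.9], 8.7]
    - [[17.2, -1.3, 5], [0, 0, 1.08], 8.7]
    - [[17.2, -1.3, 6], [0, 0, 1.26], 6.5]
    - [[17.2, -1.3, 7], [0, 0, 1.44], 5]

```text
time: 4.25
ee_pos: [0.4477, -0.2056, 0.2326]
eef_rot: [0.998, 0.064, 0.0, -0.0]
ft_force: [-0.2, -0.2, 0.4]
width: 0.0736
```

```bash
cat >> h.py <<'E'
def go(xy_z,yang,extra=None):
    "moves in tool frame from measured pose to put TCP at xyz with tool y at world angle yang (deg), pointing down"
    s=read_state();p=np.array(s["ee_pos"]);Rm=R.from_quat(s["eef_rot"])
    a=np.radians(yang);y=np.array([np.cos(a),np.sin(a),0]);z=np.array([0,0,-1.]);x=np.cross(y,z)
    Rt=R.from_matrix(np.c_[x,y,z])
    M=Rm.as_matrix();print("t",s["time"],"pos",p.round(4),"yang",round(np.degrees(np.arctan2(M[1,1],M[0,1])),2),"F",np.round(s["ft_force"],1),"w",round(s["width"],4))
    print("q",np.round(s["joint_positions"],2))
    print("shift cm",(Rm.inv().apply(np.array(xy_z)-p)*100).round(2),"rot",(Rm.inv()*Rt).as_rotvec().round(3))
E
python3 - <<'E'
from h import *
go([.4435,-.2129,.031],-100.6)
w=camera("wrist");save(w,"w4",k=1.4)
s=camera("side");save(s,"s4",(190,100,360,230),4.5)
E
```

```text
t 4.25 pos [ 0.4477 -0.2056  0.2326] yang -82.61 F [-0.2 -0.2  0.4] w 0.0736
q [ 0.2   0.03  0.14  1.79 -0.    1.32 -1.1 ]
shift cm [-0.53  0.67 20.16] rot [-0.    -0.001  0.314]
```

View pics/w4.png

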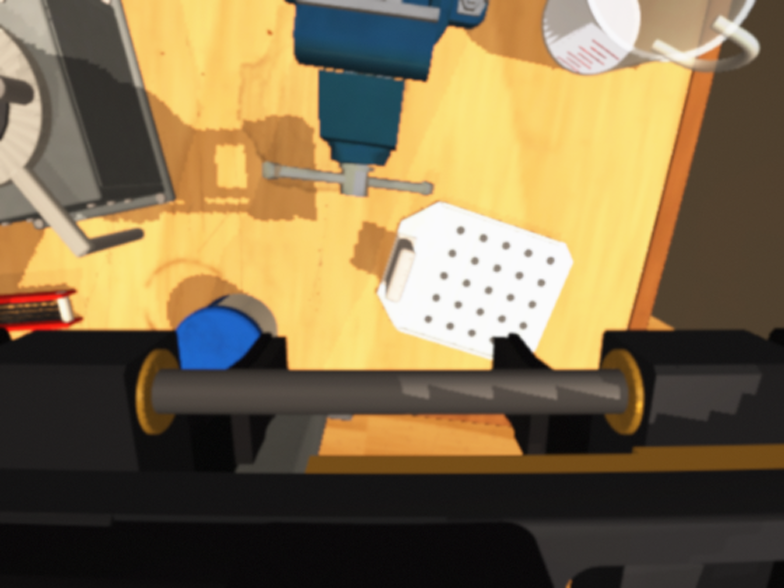

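View pics/s4.png

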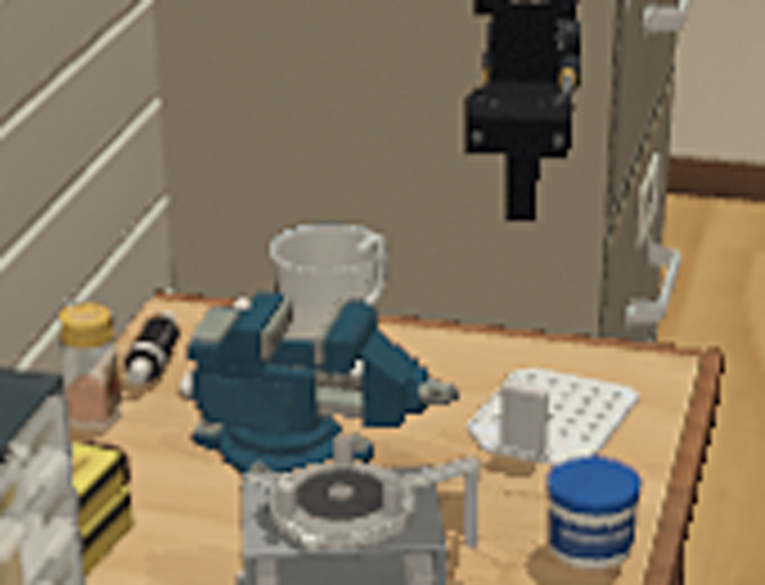

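```bash
python3 - <<'E'
from h import *
import pickle;w3=pickle.load(open("w3.pkl","rb"))
w=camera("wrist");save(w,"w5",(255,130,425,260),4.5)
u3=np.array([500,163])/4+[194.5,-.5];u4=np.array([430,188])/1.4
for n,a,b in[("bar",u3,u4)]:
  r=least_squares(lambda P:np.r_[proj(w3,P)[0]-a,proj(w,P)[0]-b],[.5,-.23,.06]);print(n,r.x,r.fun)
r=least_squares(lambda v:proj(w,[v[0],v[1],r.x[2]])[0]-np.array([268,170])/1.4,[.5,-.13]);print(r.x)
a=np.radians(-100.607);m=np.array([(-71,-20,64),(-71,20,64),(-59,20,64),(-59,-20,64),(-73,-32,4),(-48,-57,7),(-73,32,4),(-48,57,7),(73,45,4),(61,57,7)])/1e3
P=m@np.array([[np.cos(a),np.sin(a),0],[-np.sin(a),np.cos(a),0],[0,0,1]])+[.43154,-.27677,0]
save(w,"w5",(255,130,425,260),4.5,proj(w,P))
E
```

```text
bar [ 0.50525418 -0.22623416  0.04859537] [-0.18605702 -0.08363747  0.09654206 -0.14738222]
[ 0.50270513 -0.11165143]
```

View pics/w5.png

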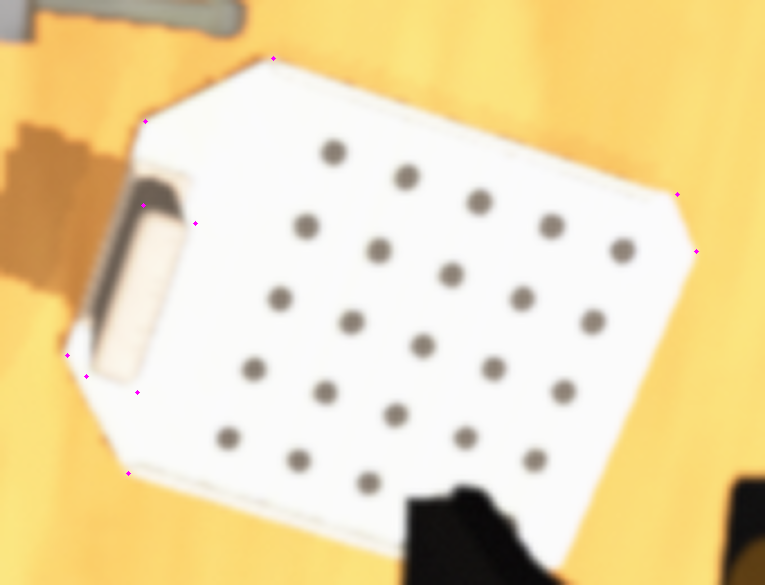

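Call:
play_rows:
  moves:
    - [[-0.5, 0.7, 2], [0, 0, 0.18], 5]
    - [[-0.5, 0.7, 5], [0, 0, 0.314], 5]
    - [[-0.5, 0.7, 9], [0, 0, 0.314], 5]
    - [[-0.5, 0.7, 12], [0, 0, 0.314], 5]
    - [[-0.5, 0.7, 14], [0, 0, 0.314], 5]
    - [[-0.5, 0.7, 14], [0, 0, 0.314], 5]

```text
time: 5.15
ee_pos: [0.4426, -0.2146, 0.0919]
eef_rot: [0.996, -0.089, -0.001, -0.0]
ft_force: [0.2, 0.2, 0.3]
width: 0.0501
```

```bash
python3 - <<'E'
from h import *
go([.4435,-.2129,.031],-100.6)
E
```

```text
t 5.15 pos [ 0.4426 -0.2146  0.0919] yang -100.22 F [0.2 0.2 0.3] w 0.0501
q [ 0.22  0.16  0.15  1.97 -0.03  1.02 -1.37]
shift cm [ 0.07 -0.18  6.09] rot [-0.001  0.002  0.007]
```

Now descend and close with a moderate grip.

Call:
play_rows:
  moves:
    - [[0.1, -0.2, 3], [0, 0, 0.007], 5]
    - [[0.1, -0.2, 5], [0, 0, 0.007], 5]
    - [[0.1, -0.2, 6.1], [0, 0, 0.007], 5]
    - [[0.1, -0.2, 6.1], [0, 0, 0.007], 3]
    - [[0.1, -0.2, 6.1], [0, 0, 0.007], 1.5]
    - [[0.1, -0.2, 6.1], [0, 0, 0.007], 0.5]
    - [[0.1, -0.2, 6.1], [0, 0, 0.007], 0.5]
    - [[0.1, -0.2, 6.1], [0, 0, 0.007], 0.5]
  grip_force: 40

```text
time: 6.15
ee_pos: [0.4445, -0.2139, 0.0319]
eef_rot: [0.995, -0.095, 0.0, 0.0]
ft_force: [-0.5, 0.7, 2.9]
width: 0.0117
```

```bash
python3 - <<'E'
from h import *
go([.4435,-.2129,.231],-71.7)
w=camera("wrist");save(w,"w6",k=1.4)
E
```

```text
t 6.15 pos [ 0.4445 -0.2139  0.0319] yang -100.89 F [-0.5  0.7  2.9] w 0.0117
q [ 0.22  0.25  0.15  2.01 -0.05  0.88 -1.37]
shift cm [ -0.11  -0.08 -19.91] rot [ 0.    -0.001 -0.51 ]
```

View pics/w6.png

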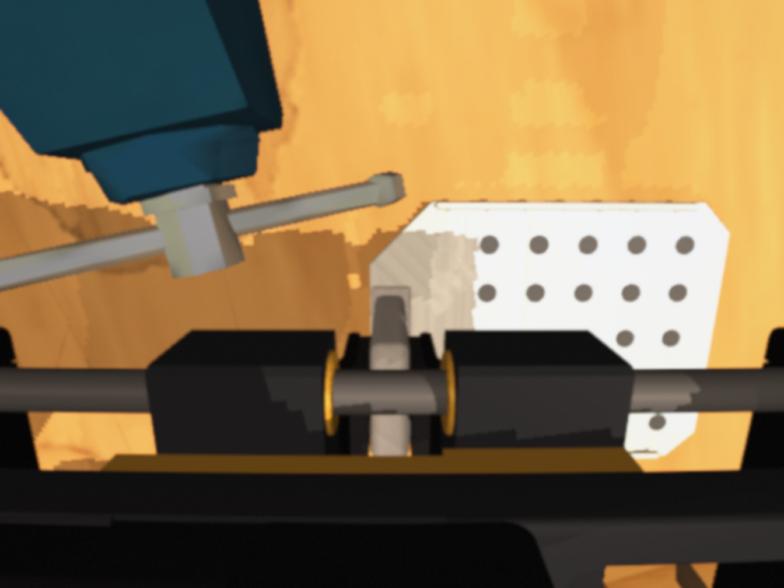

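Call:
play_rows:
  moves:
    - [[0, 0, -2], [0, 0, 0], 0.5]
    - [[0, 0, -6], [0, 0, 0], 0.5]
    - [[0, 0, -11], [0, 0, 0], 0.5]
    - [[0, 0, -16], [0, 0, 0], 0.5]
    - [[0, 0, -20], [0, 0, -0.1], 0.5]
    - [[0, 0, -20], [0, 0, -0.25], 0.5]
    - [[0, 0, -20], [0, 0, -0.4], 0.5]
    - [[0, 0, -20], [0, 0, -0.51], 0.5]

```text
time: 7.2
ee_pos: [0.444, -0.2136, 0.2312]
eef_rot: [0.987, 0.161, -0.0, -0.0]
ft_force: [0.1, 0.0, -1.5]
width: 0.0117
```

```bash
python3 - <<'E'
from h import *
go([.460,.253,.20],-71.7)
w=camera("wrist");save(w,"w7",k=1.4)
s=camera("side");save(s,"s7",(190,50,390,200),4)
E
```

```text
t 7.2 pos [ 0.444  -0.2136  0.2312] yang -71.43 F [ 0.1  0.  -1.5] w 0.0117
q [ 0.21  0.03  0.15  1.8  -0.    1.32 -0.89]
shift cm [ 16.38 -43.72   3.14] rot [-0.001  0.001  0.005]
```

View pics/w7.png

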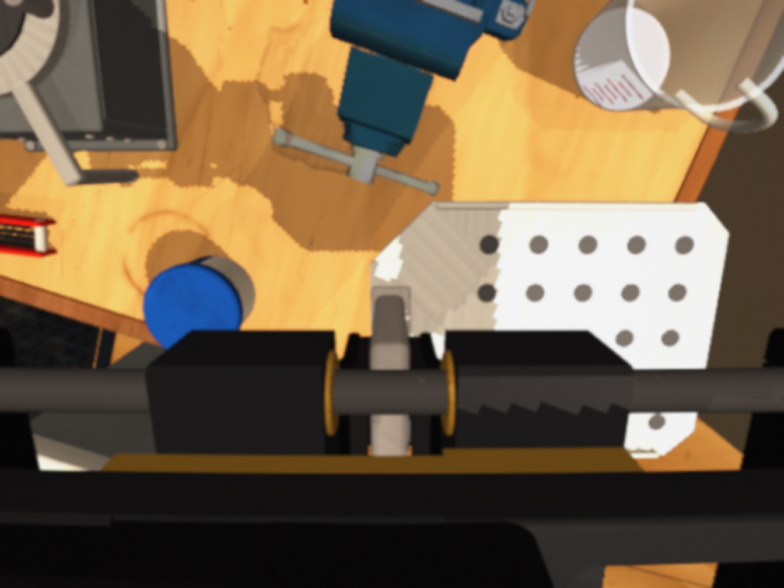

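View pics/s7.png

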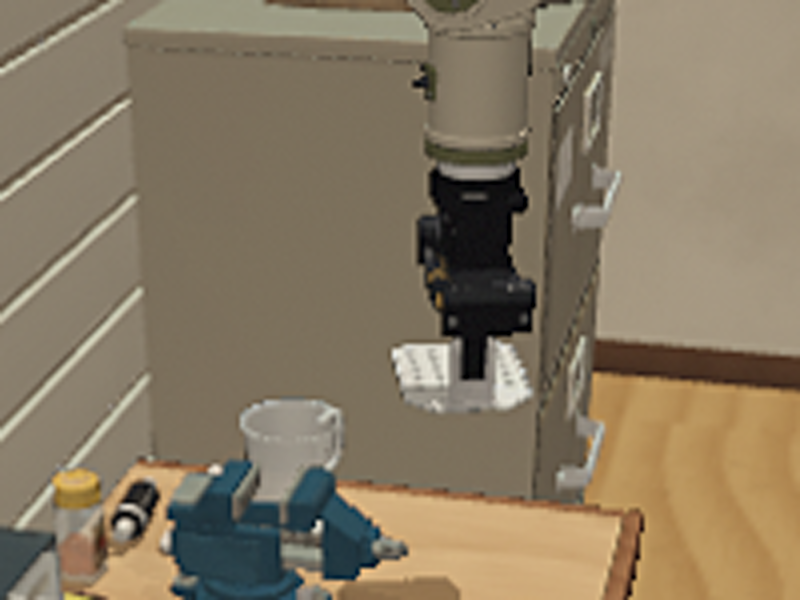

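```bash
python3 - <<'E'
from h import *
w=camera("wrist");s=read_state();p=np.array(s["ee_pos"]);Rm=R.from_quat(s["eef_rot"])
obs=np.array([(437,203),(705,203),(728,236),(372,266),(697,432),(658,457)])/1.4
m=np.array([(-48,57,7),(61,57,7),(73,45,4),(-73,32,4),(73,-45,4),(61,-57,7)])/1e3
# tray in tool frame: tray x = tool y, tray y = tool x, tray z = -tool z
B=np.array([[0,1,0],[1,0,0],[0,0,-1.]])
def P(v):
    q=m@R.from_rotvec([v[4] if len(v)>4 else 0,v[5] if len(v)>5 else 0,v[3]]).as_matrix().T+v[:3]   # tray-like axes at TCP
    return p+Rm.apply(q@B.T)
for n in(4,6):
  r=least_squares(lambda v:(proj(w,P(v))-obs).ravel(),[.065,0,-.031]+[0]*(n-3));print(r.x.round(4),r.fun.round(1))
save(w,"w8",(250,130,540,345),2.7)
E
```

```text
[ 0.0648 -0.002  -0.0357 -0.0008] [-1.3  0.3  1.8  2.  -1.2 -0.7  0.  -1.2 -4.3 -1.   5.1  0.4]
[ 0.065  -0.0022 -0.037   0.0009  0.0024 -0.0193] [-1.7  0.5  1.6  2.2 -1.  -0.5  0.3 -1.5 -4.1 -1.   5.   0.3]
```

View pics/w8.png

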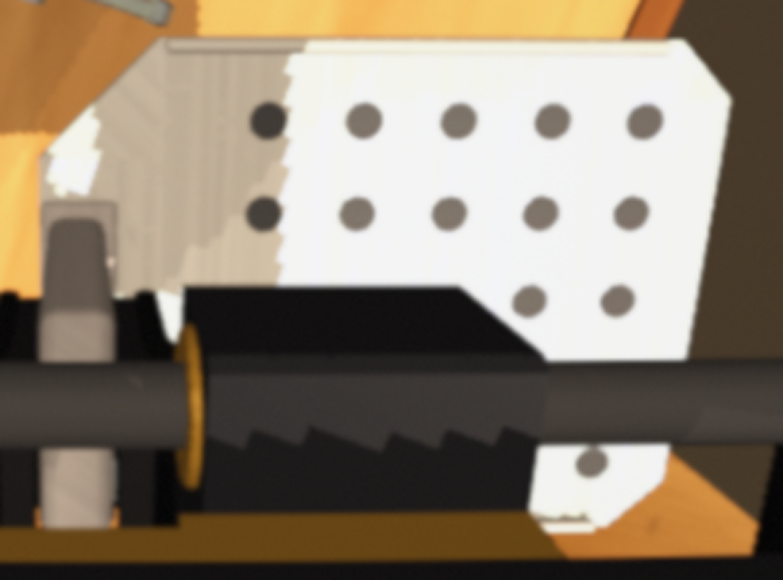

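```bash
python3 - <<'E'
from h import *
w=camera("wrist");s=read_state();p=np.array(s["ee_pos"]);Rm=R.from_quat(s["eef_rot"])
obs=np.array([(160,39),(685,38),(731,100),(43,152),(668,478)])/2.7+[249.5,129.5]
m=np.array([(-48,57,7),(61,57,7),(73,45,4),(-73,32,4),(73,-45,4)])/1e3
B=np.array([[0,1,0],[1,0,0],[0,0,-1.]])
def P(v):
    q=m@R.from_rotvec([0,v[4] if len(v)>4 else 0,v[3]]).as_matrix().T+v[:3]
    return p+Rm.apply(q@B.T)
for n in(4,5):
  r=least_squares(lambda v:(proj(w,P(v))-obs).ravel(),[.065,0,-.031]+[0]*(n-3));print(r.x.round(4),r.fun.round(1))
E
```

```text
[ 0.0644 -0.0009 -0.0346  0.0029] [ 0.9 -0.4  2.5  0.5 -0.9 -1.5 -0.9  1.9 -2.1 -0.6]
[ 0.0652 -0.0015 -0.0403  0.0108 -0.0895] [-0.9  0.2  1.1  0.8 -0.4 -1.2  0.7  0.  -0.6  0.1]
```

Call:
play_rows:
  moves:
    - [[1.5, -4, 0], [0, 0, 0], 0.5]
    - [[3.6, -9.6, 0], [0, 0, 0], 0.5]
    - [[5.7, -15.2, 0], [0, 0, 0], 0.5]
    - [[7.8, -20.8, 0], [0, 0, 0], 0.5]
    - [[9.9, -26.4, 0], [0, 0, 0], 0.5]
    - [[12, -32, 0], [0, 0, 0], 0.5]
    - [[14.1, -37.6, 0], [0, 0, 0], 0.5]
    - [[16.1, -43, 0], [0, 0, 0.005], 0.5]

```text
time: 8.4
ee_pos: [0.4618, 0.247, 0.2316]
eef_rot: [0.988, 0.155, 0.0, -0.0]
ft_force: [0.4, -1.0, -2.2]
width: 0.0117
```

Call:
play_rows:
  moves:
    - [[0, 0, 0], [0, 0, 0], 0.5]
    - [[0, 0, 0], [0, 0, 0], 0.5]
    - [[0, 0, 0], [0, 0, 0], 0.5]

```text
time: 8.78
ee_pos: [0.4623, 0.2437, 0.2315]
eef_rot: [0.988, 0.155, 0.0, 0.0]
ft_force: [0.3, -0.6, -1.9]
width: 0.0116
```

```bash
python3 - <<'E'
from h import *
go([.461,.2533,.083],-71.7)
c={n:camera(n) for n in("scene","side","wrist")}
save(c["scene"],"sc9",(200,120,370,250),4.5);save(c["side"],"si9",(190,100,390,300),3);save(c["wrist"],"w9",k=1.4)
E
```

```text
t 8.775 pos [0.4623 0.2437 0.2315] yang -72.13 F [ 0.3 -0.6 -1.9] w 0.0116
q [-0.27  0.12 -0.33  1.7   0.04  1.33 -1.86]
shift cm [ 0.17 -0.96 14.85] rot [ 0.     0.    -0.007]
```

View pics/si9.png

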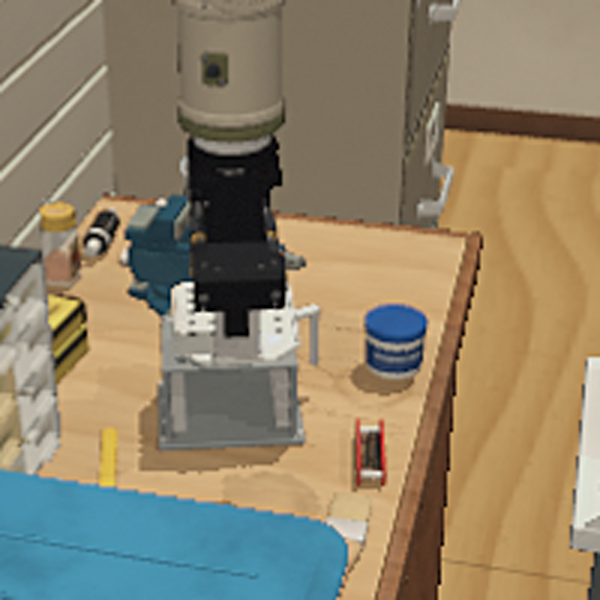

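View pics/sc9.png

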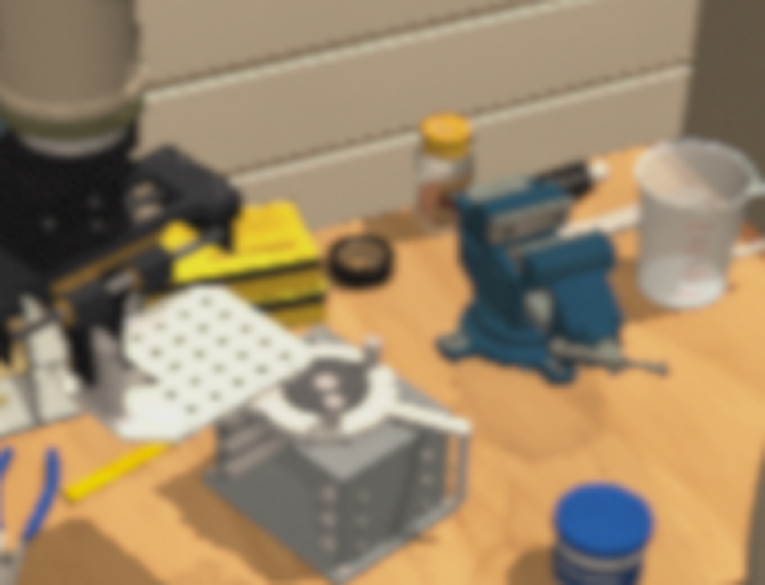

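View pics/w9.png

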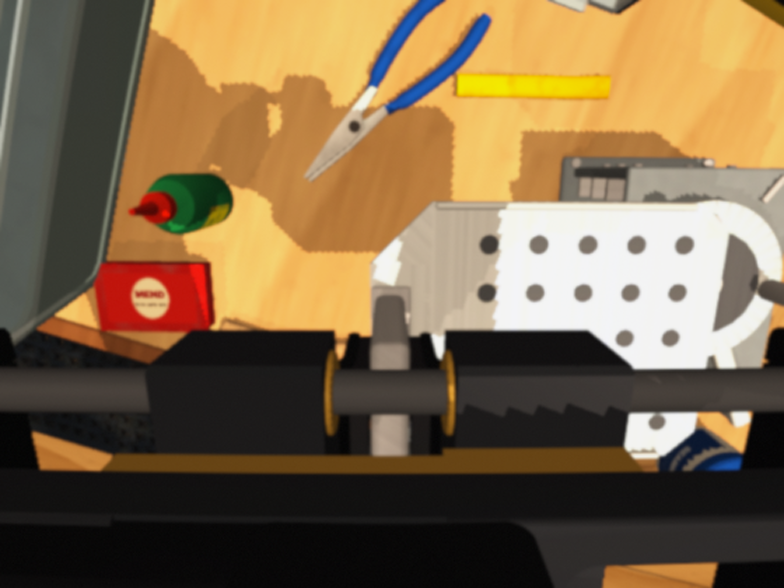

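Call:
play_rows:
  moves:
    - [[0.2, -1.7, 0], [0, 0, -0.007], 0.5]
    - [[0.2, -1.7, 2], [0, 0, -0.007], 0.5]
    - [[0.2, -1.7, 6], [0, 0, -0.007], 0.5]
    - [[0.2, -1.7, 10], [0, 0, -0.007], 0.5]
    - [[0.2, -1.7, 13], [0, 0, -0.007], 0.5]
    - [[0.2, -1.7, 14.8], [0, 0, -0.007], 0.5]
    - [[0.2, -1.7, 14.8], [0, 0, -0.007], 0.5]
    - [[0.2, -1.7, 14.8], [0, 0, -0.007], 0.5]

```text
time: 9.93
ee_pos: [0.4593, 0.2625, 0.0848]
eef_rot: [0.987, 0.16, 0.001, -0.0]
ft_force: [0.0, 0.5, -1.5]
width: 0.0118
```

```bash
python3 - <<'E'
from h import *
go([.459,.260,.083],-71.7)
c={n:camera(n) for n in("scene","side","wrist")}
save(c["scene"],"sc10",(200,120,370,250),4.5);save(c["side"],"si10",(220,150,340,260),5);save(c["wrist"],"w10",k=1.4)
E
```

```text
t 9.925 pos [0.4593 0.2625 0.0848] yang -71.55 F [ 0.   0.5 -1.5] w 0.0118
q [-0.3   0.27 -0.34  1.86  0.1   1.03 -1.94]
shift cm [-0.11  0.23  0.18] rot [-0.    -0.002  0.003]
```

View pics/si10.png

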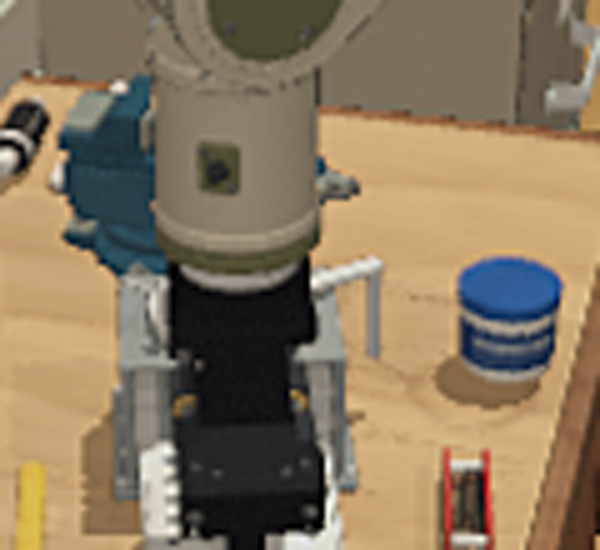

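View pics/sc10.png

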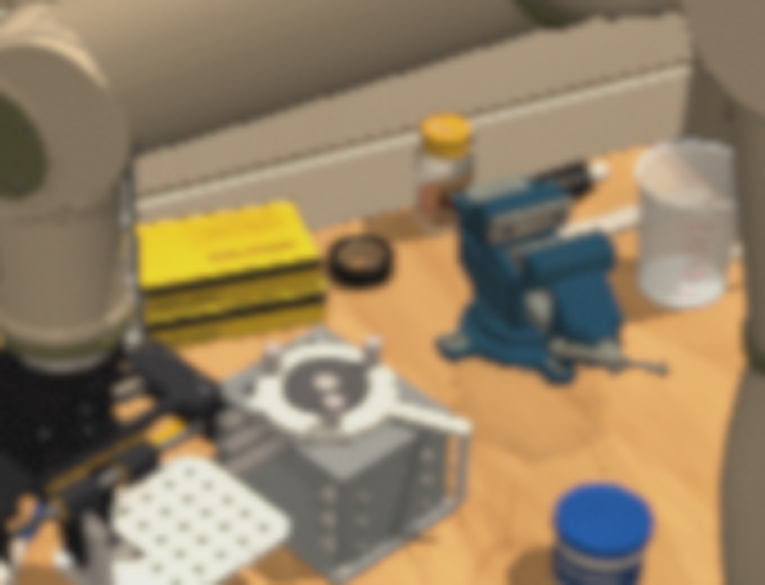

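View pics/w10.png

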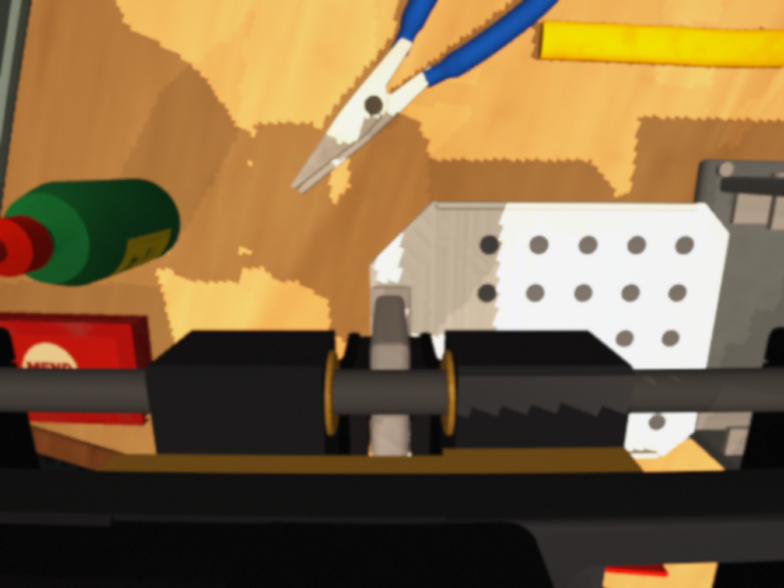

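```bash
cat >> h.py <<'E'
RO=np.array([.5246,.0588,0]);RA=np.radians(-71.7)
def rw(P,o=RO,a=RA):
    return np.atleast_2d(P)@np.array([[np.cos(a),np.sin(a),0],[-np.sin(a),np.cos(a),0],[0,0,1]])+o
E
python3 - <<'E'
from h import *
w=camera("wrist");f=cv2.resize(w["frame"][:,:,::-1],None,fx=2.8,fy=2.8,interpolation=cv2.INTER_CUBIC)
def L(P,col):
    q=(proj(w,rw(np.array(P)/1e3))+.5)*2.8
    cv2.polylines(f,[q.astype(int).reshape(-1,1,2)],False,col,1)
for s in(1,-1):
  for z,c in((22,(255,0,0)),(46,(0,0,255)),(70,(0,160,0))):
    L([(0,62*s,z),(-50,62*s,z),(-50,48*s,z),(0,48*s,z)],c)
  L([(0,70*s,97),(-50,70*s,97),(-50,62*s,97)],(255,0,255))
cv2.imwrite("pics/w11.png",f[330:1176,950:1568][:600])
E
```

```text
(no output)
```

View pics/w11.png

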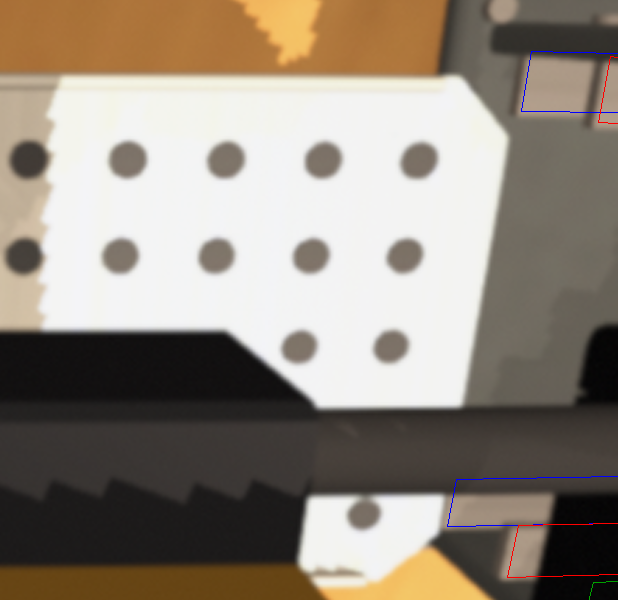

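Call:
play_rows:
  moves:
    - [[-0.1, 0.5, 0.2], [0, 0, 0.002], 0.5]
    - [[-0.1, 2, 0.2], [0, 0, 0.002], 0.5]
    - [[-0.1, 3.5, 0.2], [0, 0, 0.002], 0.5]
    - [[-0.1, 5, 0.2], [0, 0, 0.002], 0.5]
    - [[-0.1, 6.5, 0.2], [0, 0, 0.002], 0.5]
    - [[-0.1, 8, 0.2], [0, 0, 0.002], 0.5]
    - [[-0.1, 9.5, 0.2], [0, 0, 0.002], 0.5]
    - [[-0.1, 10, 0.2], [0, 0, 0.002], 0.5]

```text
time: 11.12
ee_pos: [0.4897, 0.1653, 0.0815]
eef_rot: [0.987, 0.158, 0.0, 0.0]
ft_force: [-0.5, -1.1, -2.3]
width: 0.0119
```

```bash
python3 - <<'E'
from h import *
go([.4992,.1385,.079],-71.7)
c={n:camera(n) for n in("scene","side","wrist")}
save(c["scene"],"sc12",(200,120,370,250),4.5);save(c["wrist"],"w12",k=1.4)
E
```

```text
t 11.125 pos [0.4897 0.1653 0.0815] yang -71.76 F [-0.5 -1.1 -2.3] w 0.0119
q [-0.16  0.24 -0.28  1.89  0.08  1.01 -1.73]
shift cm [0.06 2.84 0.25] rot [ 0.     0.    -0.001]
```

View pics/sc12.png

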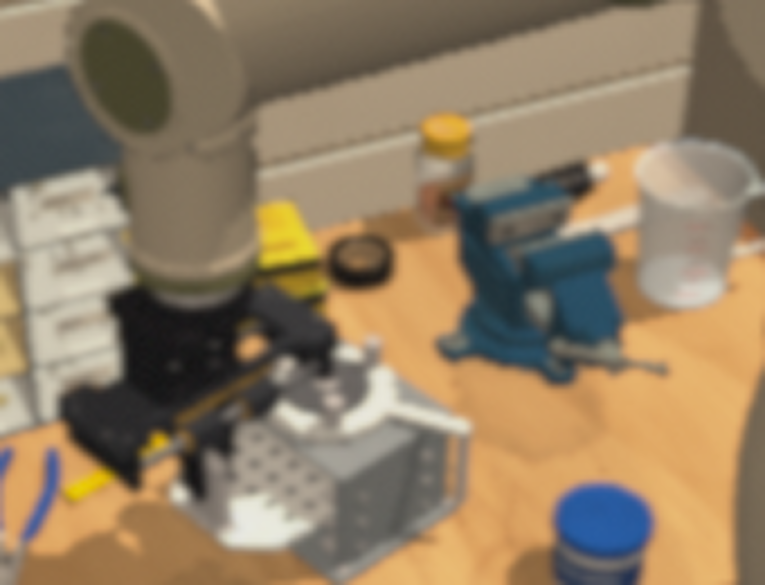

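View pics/w12.png

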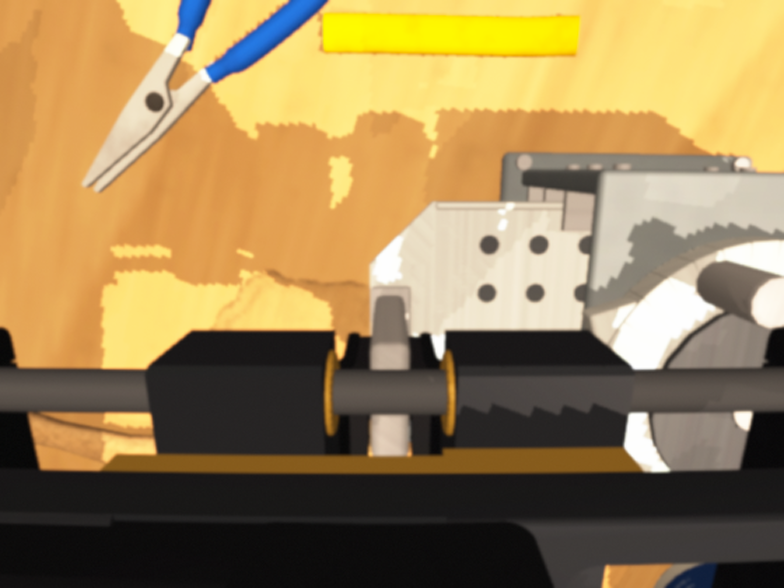

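Call:
play_rows:
  moves:
    - [[0, 0.8, 0.1], [0, 0, 0], 0.5]
    - [[0, 1.6, 0.2], [0, 0, 0], 0.5]
    - [[0, 2.2, 0.2], [0, 0, 0], 0.5]
    - [[0, 2.6, 0.2], [0, 0, 0], 0.5]
    - [[0, 2.8, 0.2], [0, 0, 0], 0.5]
    - [[0, 2.9, 0.2], [0, 0, 0], 0.5]
    - [[0, 2.9, 0.2], [0, 0, 0], 0.5]

```text
time: 12.15
ee_pos: [0.4984, 0.1392, 0.0796]
eef_rot: [0.987, 0.159, 0.0, -0.0]
ft_force: [0.5, 0.7, -2.1]
width: 0.0118
```

```bash
python3 - <<'E'
from h import *
go([.4992,.1385,.078],-71.7)
E
```

```text
t 12.15 pos [0.4984 0.1392 0.0796] yang -71.66 F [ 0.5  0.7 -2.1] w 0.0118
q [-0.12  0.24 -0.26  1.9   0.07  1.01 -1.67]
shift cm [0.05 0.09 0.16] rot [-0.    -0.     0.001]
```

Push a few mm further until contact, lowering to the rails.

Call:
play_rows:
  moves:
    - [[0, 0.2, 0.1], [0, 0, 0], 0.5]
    - [[0, 0.4, 0.15], [0, 0, 0], 0.5]
    - [[0, 0.6, 0.15], [0, 0, 0], 0.5]
    - [[0, 0.6, 0.15], [0, 0, 0], 0.5]

```text
time: 12.65
ee_pos: [0.4996, 0.1384, 0.079]
eef_rot: [0.987, 0.161, 0.0, -0.003]
ft_force: [-6.0, 14.4, 4.5]
width: 0.0119
```

```bash
python3 - <<'E'
from h import *
go([.4992,.1385,.078],-71.7)
E
```

```text
t 12.65 pos [0.4996 0.1384 0.079 ] yang -71.47 F [-6.  14.4  4.5] w 0.0119
q [-0.12  0.25 -0.26  1.9   0.07  1.01 -1.66]
shift cm [-0.03 -0.02  0.1 ] rot [-0.005 -0.002  0.004]
```

Call:
play_rows:
  moves:
    - [[0, -0.2, 0], [0, 0, 0], 0.5]
    - [[0, -0.2, 0], [0, 0, 0], 2.2]
    - [[0, -0.2, 0], [0, 0, 0], 2.4]
    - [[0, -0.2, 0], [0, 0, 0], 2.4]
    - [[0, -0.2, 0], [0, 0, 0], 2.4]

```text
time: 13.28
ee_pos: [0.4998, 0.135, 0.0781]
eef_rot: [0.987, 0.159, 0.0, 0.0]
ft_force: [-0.3, 0.2, 0.1]
width: 0.0235
```

```bash
python3 - <<'E'
from h import *
go([.4992,.1385,.078],-71.7)
w=camera("wrist");save(w,"w13",k=1.4)
E
```

```text
t 13.275 pos [0.4998 0.135  0.0781] yang -71.7 F [-0.3  0.2  0.1] w 0.0235
q [-0.12  0.25 -0.26  1.9   0.07  1.01 -1.66]
shift cm [ 0.06 -0.35  0.01] rot [ 0. -0.  0.]
```

View pics/w13.png

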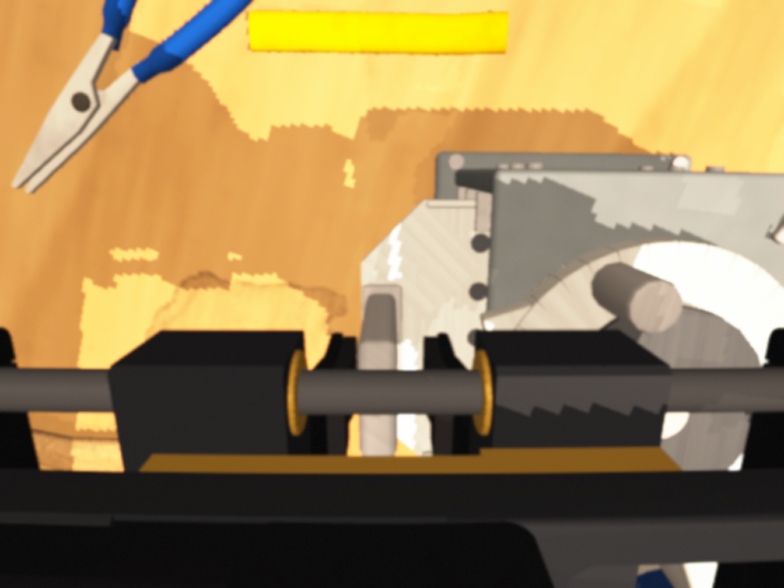

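Call:
play_rows:
  moves:
    - [[0, -0.3, 0], [0, 0, 0], 2.4]
    - [[0, -0.3, -2], [0, 0, 0], 2.4]
    - [[0, -0.3, -6], [0, 0, 0], 2.4]
    - [[0, -0.3, -11], [0, 0, 0], 2.4]
    - [[0, -1, -16], [0, 0, 0], 2.4]
    - [[0, -4, -19], [0, 0, 0], 2.4]
    - [[0, -9, -20], [0, 0, 0], 2.4]
    - [[0, -9, -20], [0, 0, 0], 2.4]

```text
time: 14.32
ee_pos: [0.4698, 0.2251, 0.2792]
eef_rot: [0.987, 0.163, 0.001, -0.001]
ft_force: [0.5, 0.2, -0.5]
width: 0.0239
```

```bash
python3 - <<'E'
from h import *
go([.4992,.1385,.078],-71.7)
c={n:camera(n) for n in("scene","side","wrist")}
save(c["scene"],"sc14",(200,120,370,250),4.5);save(c["wrist"],"w14",k=1.4);save(c["side"],"si14",(220,150,340,260),5)
E
```

```text
t 14.325 pos [0.4698 0.2251 0.2792] yang -71.29 F [ 0.5  0.2 -0.5] w 0.0239
q [-0.21  0.09 -0.34  1.63  0.03  1.42 -1.8 ]
shift cm [-0.03  9.18 20.1 ] rot [-0.002 -0.002  0.007]
```

View pics/w14.png

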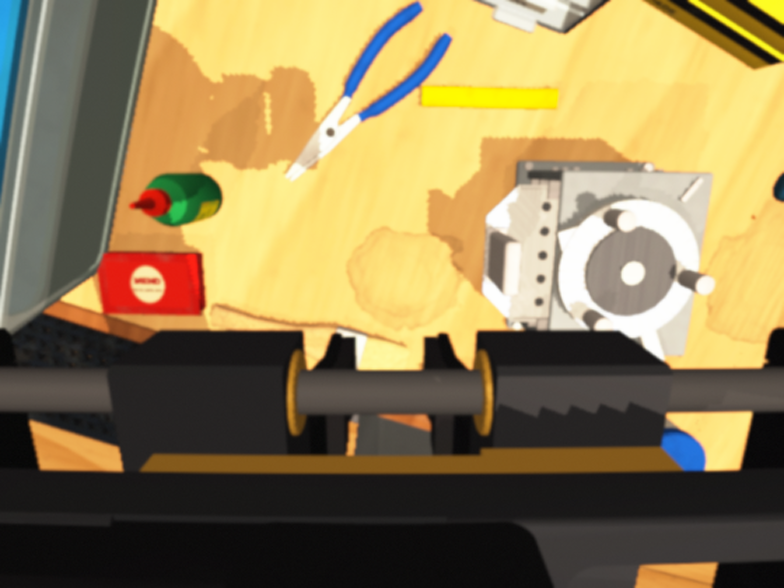

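View pics/sc14.png

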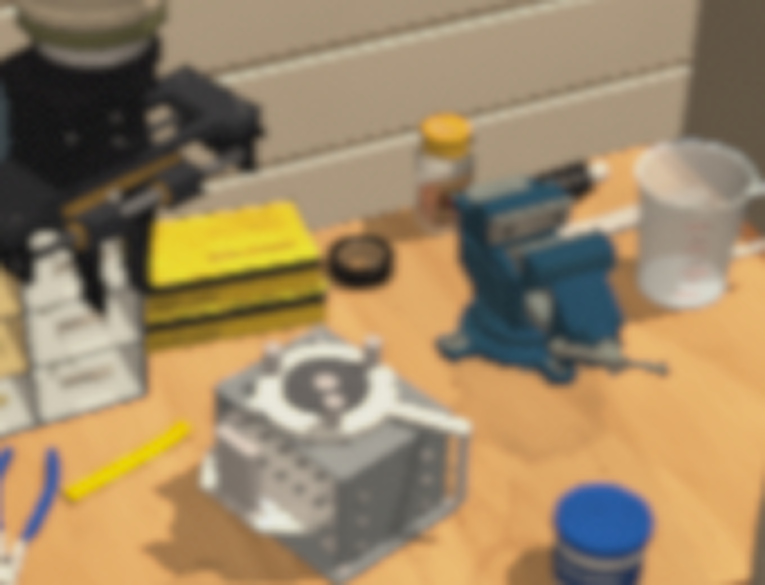

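```bash
python3 - <<'E'
from h import *
w=camera("wrist")
m=np.array([(-71,-20,64),(-71,20,64),(-59,20,64),(-59,-20,64),(-73,-32,4),(-48,-57,7),(-73,32,4),(-48,57,7)])/1e3+[-.019,0,.046]
d=np.array([(-50,70,97),(60,70,97),(60,-70,97),(-50,-70,97),(0,0,118)])/1e3
t=1.747
aa=[t+a for a in(-2.894+np.pi/3,-2.894+np.pi,-2.894-np.pi/3)]
l=np.array([(.042*np.cos(a),.042*np.sin(a),.133) for a in aa])
save(w,"w15",(340,105,530,250),4.2,proj(w,rw(np.r_[m,d,l])))
E
```

```text
(no output)
```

View pics/w15.png

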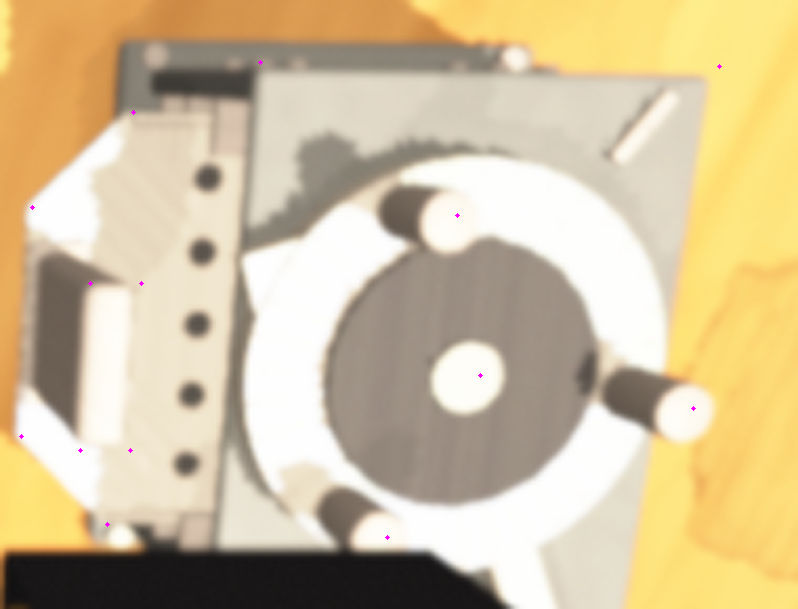

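Call:
play_rows:
  moves:
    - [[0, 2, 0], [0, 0, -0.18], 5]
    - [[0, 5, 1], [0, 0, -0.36], 5]
    - [[-0.2, 8, 2], [0, 0, -0.54], 5]
    - [[-0.3, 11, 3], [0, 0, -0.72], 5]
    - [[-0.4, 14, 4], [0, 0, -0.9], 5]
    - [[-0.5, 17, 5], [0, 0, -1.08], 5]
    - [[-0.6, 20, 6], [0, 0, -1.26], 5]
    - [[-0.6, 21.7, 6], [0, 0, -1.44], 5]

```text
time: 15.52
ee_pos: [0.5335, 0.0096, 0.2167]
eef_rot: [0.636, 0.771, -0.001, -0.001]
ft_force: [0.7, 0.2, -0.0]
width: 0.0499
```

```bash
python3 - <<'E'
from h import *
go([.534,.018,.117],12.6)
w=camera("wrist");save(w,"w16",k=1.4)
m=np.array([(-71,-20,64),(-71,20,64),(-59,20,64),(-59,-20,64),(-73,-32,4),(-48,-57,7),(-73,32,4),(-48,57,7)])/1e3+[-.019,0,.046]
d=np.array([(-50,70,97),(60,70,97),(60,-70,97),(-50,-70,97),(0,0,118)])/1e3
t=1.747
l=np.array([(.042*np.cos(a),.042*np.sin(a),.133) for a in (t-2.894+np.pi/3,t-2.894+np.pi,t-2.894-np.pi/3)])
save(w,"w16",None,1.4,proj(w,rw(np.r_[m,d,l])))
E
```

```text
t 15.525 pos [0.5335 0.0096 0.2167] yang 10.95 F [ 0.7  0.2 -0. ] w 0.0499
q [ 0.1   0.15 -0.22  1.7   0.03  1.3   0.06]
shift cm [0.82 0.23 9.97] rot [-0.002  0.    -0.029]
```

View pics/w16.png

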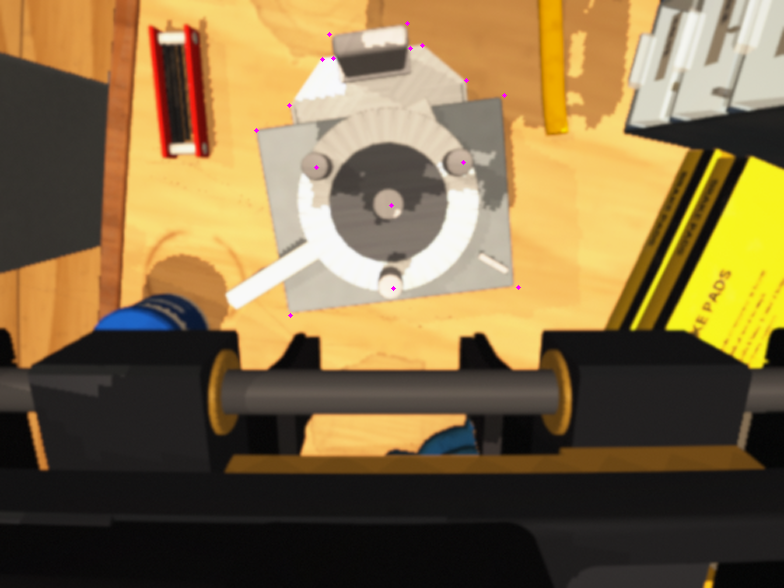

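Call:
play_rows:
  moves:
    - [[0.8, 0.2, 0], [0, 0, -0.029], 5]
    - [[0.8, 0.2, 3], [0, 0, -0.029], 5]
    - [[0.8, 0.2, 6], [0, 0, -0.029], 5]
    - [[0.8, 0.2, 6], [0, 0, -0.029], 5]
    - [[0.8, 0.2, 6], [0, 0, -0.029], 5]

```text
time: 16.2
ee_pos: [0.5348, 0.022, 0.1594]
eef_rot: [0.626, 0.78, 0.001, 0.0]
ft_force: [-0.0, -0.2, -0.3]
width: 0.0502
```

```bash
python3 - <<'E'
from h import *
go([.534,.018,.117],12.6)
w=camera("wrist");save(w,"w17",k=1.4)
E
```

```text
t 16.2 pos [0.5348 0.022  0.1594] yang 12.46 F [-0.  -0.2 -0.3] w 0.0502
q [ 0.08  0.19 -0.23  1.77  0.05  1.18  0.05]
shift cm [-0.37 -0.17  4.24] rot [ 0.001 -0.    -0.002]
```

View pics/w17.png

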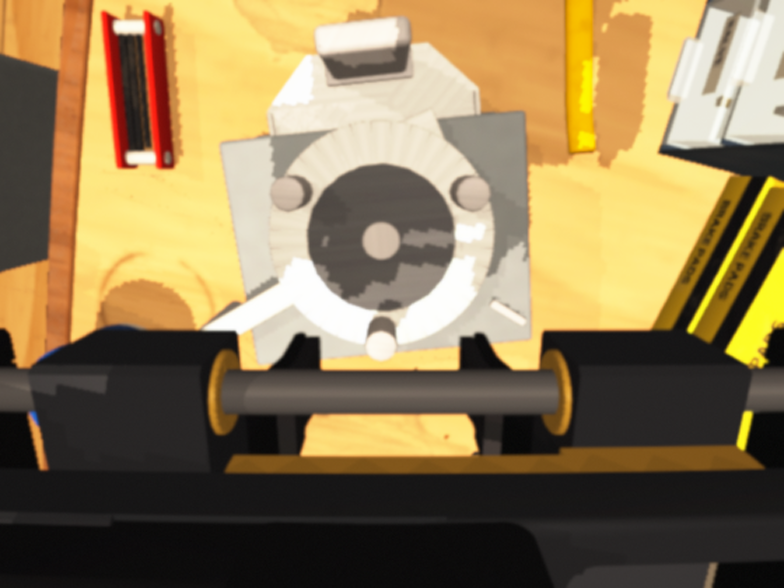

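Call:
play_rows:
  moves:
    - [[-0.4, -0.2, 1], [0, 0, 0], 5]
    - [[-0.4, -0.2, 2.5], [0, 0, 0], 5]
    - [[-0.4, -0.2, 4], [0, 0, 0], 5]
    - [[-0.4, -0.2, 4.2], [0, 0, 0], 5]
    - [[-0.4, -0.2, 4.2], [0, 0, 0], 5]
  grip_force: 12

```text
time: 16.88
ee_pos: [0.5333, 0.0168, 0.1159]
eef_rot: [0.626, 0.78, -0.0, -0.0]
ft_force: [-0.7, 0.5, -0.3]
width: 0.0499
```

```bash
python3 - <<'E'
from h import *
go([.534,.018,.117],12.6)
w=camera("wrist");save(w,"w18",k=1.4)
c=camera("scene");save(c,"sc18",(200,120,370,250),4.5)
E
```

```text
t 16.875 pos [0.5333 0.0168 0.1159] yang 12.5 F [-0.7  0.5 -0.3] w 0.0499
q [ 0.09  0.23 -0.23  1.82  0.06  1.09  0.05]
shift cm [ 0.1   0.1  -0.11] rot [-0.    -0.    -0.002]
```

View pics/w18.png

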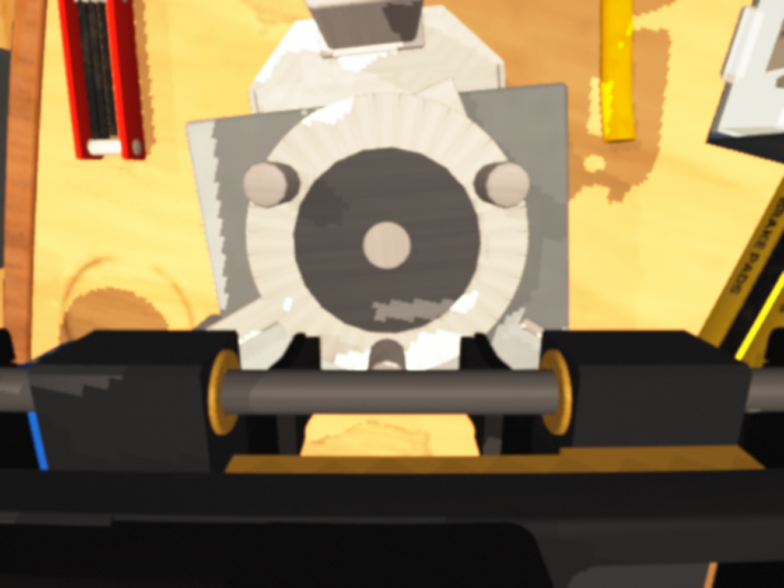

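View pics/sc18.png

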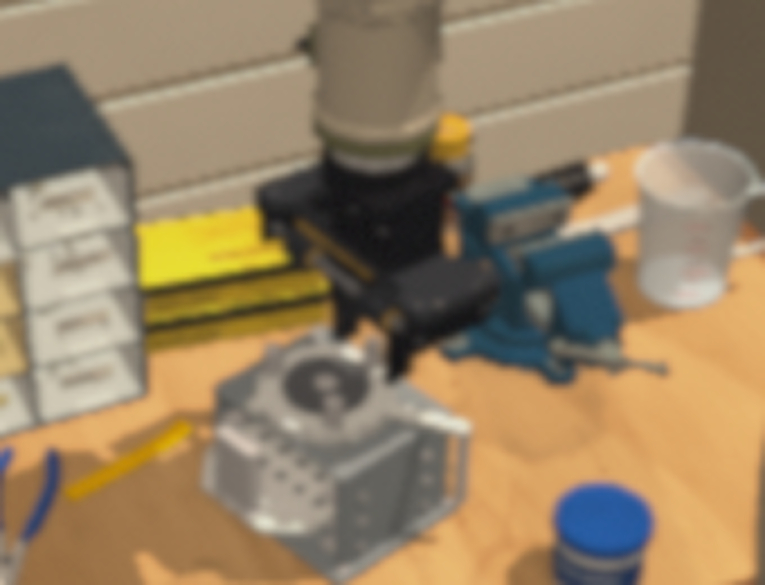

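Call:
play_rows:
  moves:
    - [[0.1, 0.1, -0.1], [0, 0, 0], 3.5]
    - [[0.1, 0.1, -0.1], [0, 0, 0], 2]
    - [[0.1, 0.1, -0.1], [0, 0, 0], 1]
    - [[0.1, 0.1, -0.1], [0, 0, 0], 1]
    - [[0.1, 0.1, -0.1], [0, 0, 0], 1]
    - [[0.1, 0.1, -0.1], [0, 0, 0], 1]
  grip_force: 12

```text
time: 17.73
ee_pos: [0.5336, 0.0176, 0.117]
eef_rot: [0.626, 0.78, -0.0, -0.0]
ft_force: [-4.5, -1.7, 3.2]
width: 0.0132
```

```bash
python3 - <<'E'
from h import *
go([.534,.018,.117],12.6)
s=read_state();p=np.array(s["ee_pos"]);Rm=R.from_quat(s["eef_rot"])
d=p[:2]-RO[:2];phi=np.degrees(np.arctan2(d[1],d[0]));print("r",np.hypot(*d),"phi",phi)
cm=[]
for k in range(1,13):
    a=np.radians(phi-8.35*k);t=RO+.042*np.array([np.cos(a),np.sin(a),0]);t[2]=p[2]
    print(k,(Rm.inv().apply(t-p)*100).round(2)[:2],round(np.radians(8.35*k),3))
E
```

```text
t 17.725 pos [0.5336 0.0176 0.117 ] yang 12.47 F [-4.5 -1.7  3.2] w 0.0132
q [ 0.09  0.23 -0.23  1.82  0.06  1.1   0.05]
shift cm [0.03 0.05 0.  ] rot [-0.001  0.    -0.002]
r 0.04216689943084483 phi -77.64857173824979
1 [ 0.06 -0.61] 0.146
2 [ 0.2  -1.21] 0.291
3 [ 0.42 -1.78] 0.437
4 [ 0.72 -2.31] 0.583
5 [ 1.09 -2.79] 0.729
6 [ 1.53 -3.22] 0.874
7 [ 2.03 -3.57] 1.02
8 [ 2.57 -3.85] 1.166
9 [ 3.15 -4.05] 1.312
10 [ 3.75 -4.16] 1.457
11 [ 4.36 -4.19] 1.603
12 [ 4.97 -4.12] 1.749
```

Call:
play_rows:
  moves:
    - [[0.06, -0.61, 0], [0, 0, 0.146], 1]
    - [[0.2, -1.21, 0], [0, 0, 0.291], 1]
    - [[0.42, -1.78, 0], [0, 0, 0.437], 1]
    - [[0.72, -2.31, 0], [0, 0, 0.583], 1]
    - [[1.09, -2.79, 0], [0, 0, 0.729], 1]
    - [[1.53, -3.22, 0], [0, 0, 0.874], 1]
    - [[2.03, -3.57, 0], [0, 0, 1.02], 1]
    - [[2.03, -3.57, 0], [0, 0, 1.02], 1]

```text
time: 18.73
ee_pos: [0.494, 0.0285, 0.1169]
eef_rot: [0.928, 0.373, -0.001, 0.001]
ft_force: [-5.3, -6.1, 4.7]
width: 0.0135
```

```bash
cat >> h.py <<'E'
def arc(final_phi,n):
    s=read_state();p=np.array(s["ee_pos"]);Rm=R.from_quat(s["eef_rot"])
    go([0,0,0],0)
    d=p[:2]-RO[:2];phi=np.degrees(np.arctan2(d[1],d[0]))%360-360;print("r",np.hypot(*d),"phi",phi)
    for k in range(1,n+1):
        q=phi+(final_phi-phi)*k/n;a=np.radians(q);t=RO+.042*np.array([np.cos(a),np.sin(a),0]);t[2]=.117
        y=np.radians(q+90);yv=np.array([np.cos(y),np.sin(y),0]);z=np.array([0,0,-1.]);Rt=R.from_matrix(np.c_[np.cross(yv,z),yv,z])
        print(k,(Rm.inv().apply(t-p)*100).round(2),(Rm.inv()*Rt).as_rotvec().round(3))
E
python3 - <<'E'
from h import *
arc(-177.5,6)
w=camera("wrist");save(w,"w19",k=1.4)
E
```

```text
t 18.725 pos [0.494  0.0285 0.1169] yang -46.14 F [-5.3 -6.1  4.7] w 0.0135
q [-0.01  0.15 -0.15  1.92  0.03  1.08 -0.98]
shift cm [-37.56 -32.18  11.77] rot [-0.001  0.002 -0.805]
r 0.04308482524310542 phi -135.33173937852558
1 [ 0.13 -0.52 -0.01] [0.001 0.002 0.109]
2 [ 0.22 -1.02 -0.01] [0.001 0.002 0.231]
3 [ 0.37 -1.52 -0.01] [0.001 0.002 0.354]
4 [ 0.58 -1.99 -0.01] [0.001 0.002 0.477]
5 [ 0.84 -2.43 -0.01] [0.001 0.002 0.599]
6 [ 1.16 -2.84 -0.01] [0.001 0.002 0.722]
```

View pics/w19.png

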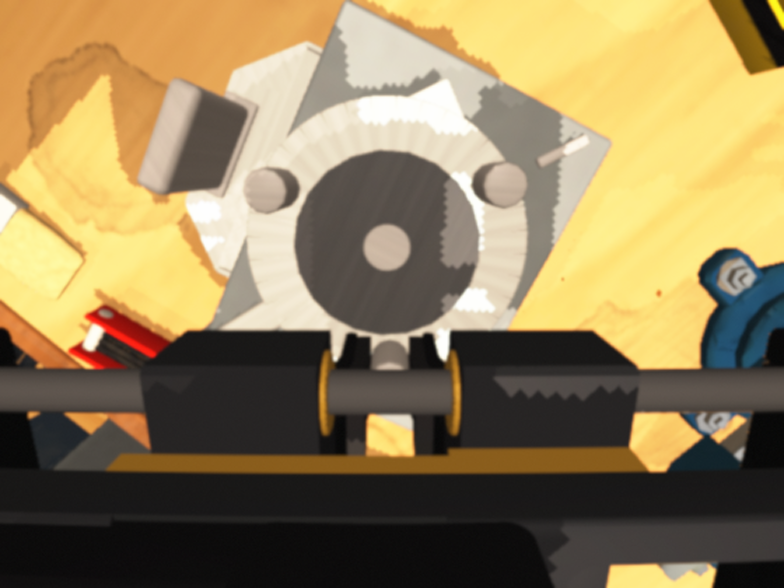

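Call:
play_rows:
  moves:
    - [[0.1, -0.52, 0], [0, 0, 0.109], 1]
    - [[0.2, -1.02, 0], [0, 0, 0.231], 1]
    - [[0.35, -1.52, 0], [0, 0, 0.354], 1]
    - [[0.55, -1.99, 0], [0, 0, 0.477], 1]
    - [[0.8, -2.43, 0], [0, 0, 0.599], 1]
    - [[1.1, -2.84, 0], [0, 0, 0.722], 1]
    - [[1.1, -2.84, 0], [0, 0, 0.722], 1]

```text
time: 19.65
ee_pos: [0.4817, 0.0566, 0.1169]
eef_rot: [1.0, 0.022, -0.001, 0.001]
ft_force: [-8.7, -7.1, 6.7]
width: 0.0133
```

```bash
python3 - <<'E'
from h import *
arc(-177.5,1)
w=camera("wrist");save(w,"w20",k=1.4)
E
```

```text
t 19.65 pos [0.4817 0.0566 0.1169] yang -87.49 F [-8.7 -7.1  6.7] w 0.0133
q [-0.09  0.13 -0.13  1.94  0.02  1.08 -1.76]
shift cm [-48.34   3.53  11.82] rot [-1.000e-03  4.000e-03 -1.527e+00]
r 0.0429078841331329 phi -177.1266487472867
1 [ 0.09 -0.03 -0.01] [0.002 0.003 0.   ]
```

View pics/w20.png

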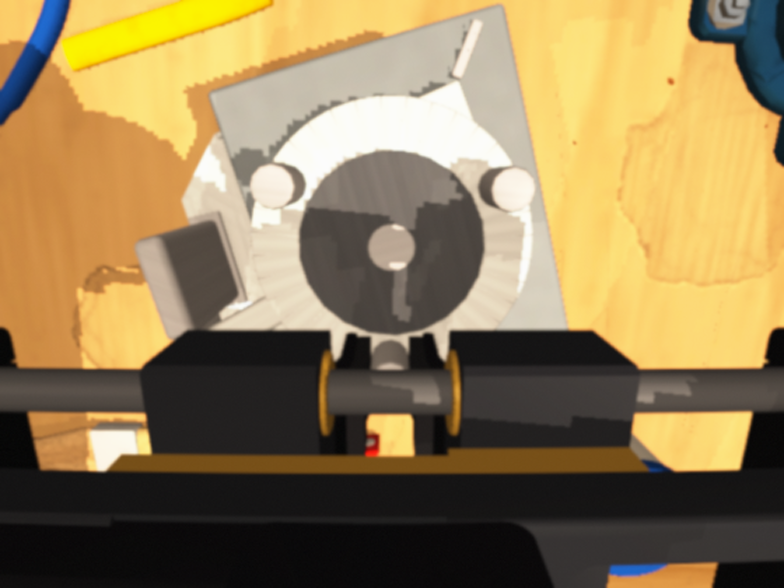

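```bash
python3 - <<'E'
from h import *
w=camera("wrist");save(w,"w21",(240,0,400,130),5)
E
```

```text
(no output)
```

View pics/w21.png

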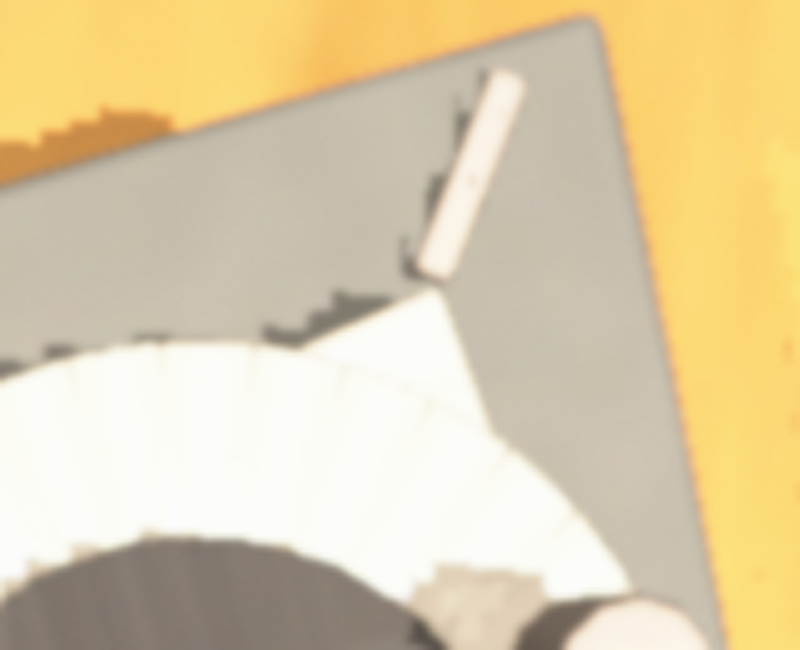

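```bash
python3 - <<'E'
from h import *
w=camera("wrist");f=lambda *p:np.array(p)/5+[239.5,-.5]
hub=onz(w,[np.array([391,246])/1.4-.2],.118)[0]
print("hub",hub)
pt=onz(w,[f(438,288)],.107)[0]
for z in(.099,.102):
  m=onz(w,[f(508,76),f(437,268)],z);mm=m.mean(0)
  for o in(hub,RO+[-.001,0,0]):
    ang=lambda q:np.degrees(np.arctan2(q[1]-o[1],q[0]-o[0]))
    print(z,"pt",ang(pt),"mark",ang(mm),[ang(q) for q in m],"r",np.hypot(*(pt-o)[:2]),np.hypot(*(mm-o)[:2]))
    
E
```

```text
hub [0.52437297 0.05906943 0.118     ]
0.099 pt -19.966325936947634 mark -19.347521822271688 [np.float64(-19.124269733620658), np.float64(-19.637113041551842)] r 0.05860727548684709 0.07110114541935186
0.099 pt -19.4661461052091 mark -18.9399813090998 [np.float64(-18.7648183584512), np.float64(-19.166672697255244)] r 0.059244044713779906 0.07174302058622262
0.102 pt -19.966325936947634 mark -19.20787349685557 [np.float64(-19.001641240871976), np.float64(-19.475001719644624)] r 0.05860727548684709 0.07029906580760444
0.102 pt -19.4661461052091 mark -18.79699359949887 [np.float64(-18.638884599284843), np.float64(-19.001314604698187)] r 0.059244044713779906 0.07094219210599392
```

Call:
play_rows:
  moves:
    - [[0, 0, 0], [0, 0, 0], 1.8]
    - [[0, 0, 0], [0, 0, 0], 3]
    - [[0, 0, 0], [0, 0, 0], 4]
    - [[0, 0, -1.5], [0, 0, 0], 4]
    - [[0, 0, -5], [0, 0, 0], 4]
    - [[0, 0, -10], [0, 0, 0], 4]
    - [[-1, 0, -15], [0, 0, 0], 4]
    - [[-1, 0, -15], [0, 0, 0], 4]

```text
time: 20.8
ee_pos: [0.4745, 0.0581, 0.2722]
eef_rot: [1.0, 0.023, 0.004, -0.001]
ft_force: [0.4, 0.7, -0.8]
width: 0.0402
```

```bash
python3 - <<'E'
from h import *
go([0,0,0],-90)
c={n:camera(n) for n in("scene","side","wrist")}
save(c["scene"],"sc22",(200,120,370,250),4.5);save(c["wrist"],"w22",k=1.4);save(c["side"],"si22",(220,150,340,260),5)
E
```

```text
t 20.8 pos [0.4745 0.0581 0.2722] yang -87.31 F [ 0.4  0.7 -0.8] w 0.0402
q [-0.09 -0.02 -0.13  1.76 -0.    1.39 -1.74]
shift cm [-47.89   3.6   26.82] rot [-0.001 -0.008  0.047]
```

View pics/w22.png

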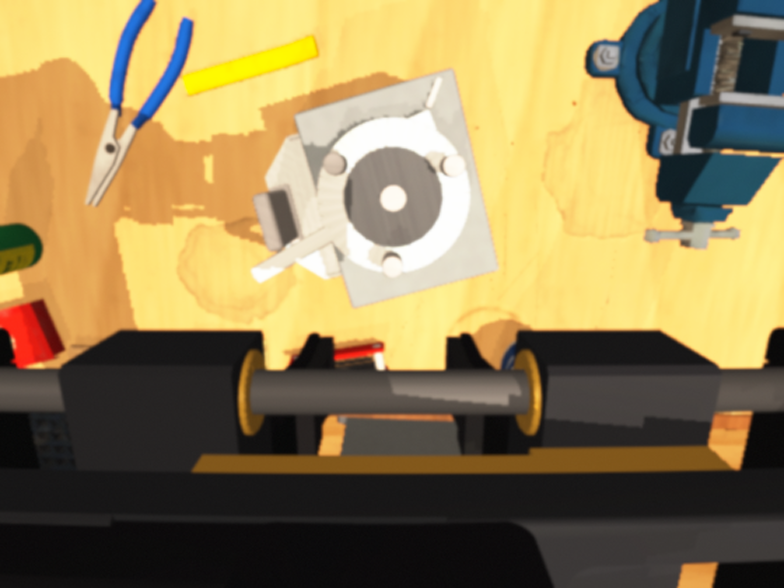

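View pics/si22.png

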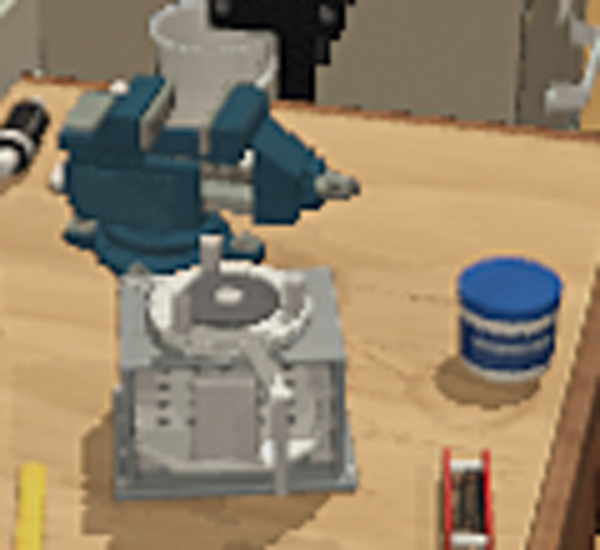

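View pics/sc22.png

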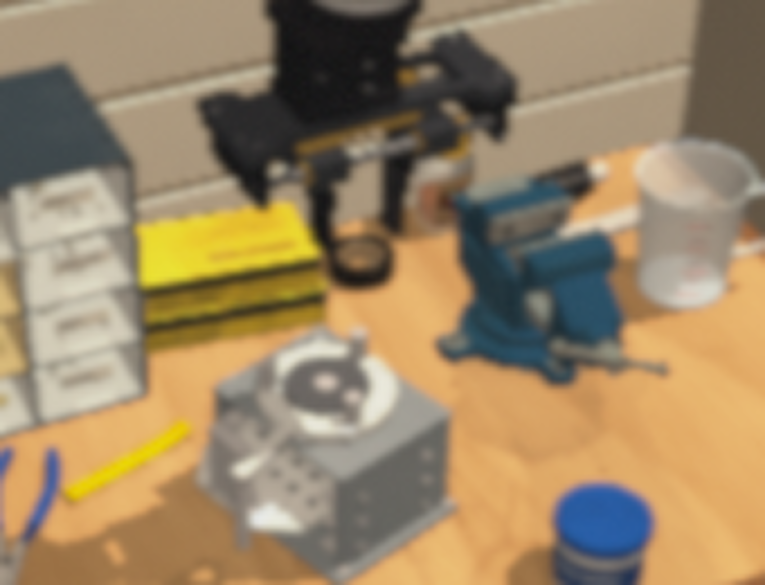

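```bash
python3 - <<'E'
from h import *
w=camera("wrist")
m=np.array([(-71,-20,64),(-71,20,64),(-59,20,64),(-59,-20,64),(-73,32,4),(-48,57,7)])/1e3+[-.019,0,.046]
d=np.array([(-50,70,97),(60,70,97),(60,-70,97),(-50,-70,97),(0,0,118)])/1e3
a=np.radians(52.5);k=np.array([(.06*np.cos(a),.06*np.sin(a),.107)])
save(w,"w23",(170,35,370,235),3,proj(w,rw(np.r_[m,d,k])))
E
```

```text
(no output)
```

View pics/w23.png

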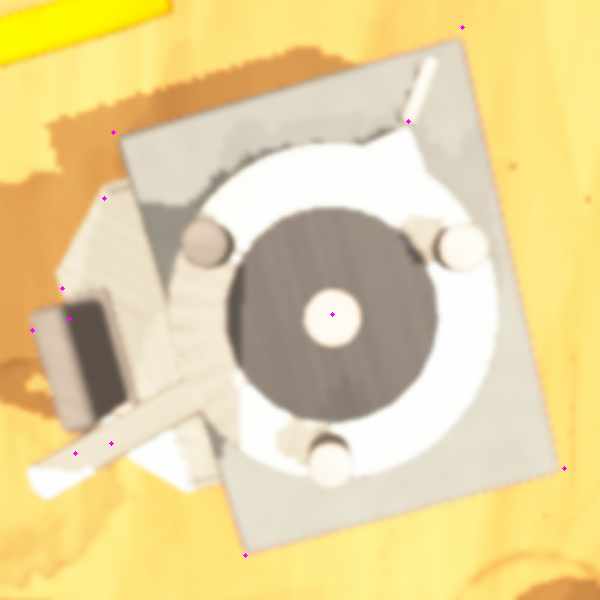

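```bash
python3 - <<'E'
from h import *
print(close_job());s=read_state();print(s["time"],np.round(s["ft_force"],1))
E
```

```text
the job is handed in; nothing more can be done
None
the job is handed in; nothing more can be done
```

I slid the tray onto the middle rail pair, handle outwards, until it pressed on the rear stop with about 15 N. I then gripped the lug 60° anticlockwise of the keeper arm and turned the collar about 100° clockwise, until its pointer stood at the locked mark. I handed the job in about 21 s into the 59 s limit, with the gripper clear above the rack.

My last checks, all from camera pictures and the arm's own readings:
- **Collar:** the pointer lay within about 1° of the mark just before I let go. It still pointed at the mark in the picture after release, and the keeper pin hung in front of the tray beside the handle.
- **Tray along the rack:** it was within about 1–2 mm of home. The arm felt the stop where the measured rack pose put it.
- **Tray sideways:** in the last picture it sat roughly 5 mm to the rack's +y side and was turned about 2°. That is at the edge of its side play but inside the ±10 mm and 0.12 rad limits.
- **Camera agreement:** where I expected the rack's corners and where the wrist camera showed them differed by 2–3 mm in some views. The tray figures are no better than that.
- **Bystanders:** the arm touched none of them. The tub and beaker looked unmoved in the last side and scene pictures. I did not measure the bottle again at the end.

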